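# Hardness check of manifold blocks clamped in a machine vise

## Robot

A 7-joint arm with a two-finger parallel gripper is mounted at the origin on the work surface. World frame = base frame: x ahead of the robot, y to its left, z up, the work surface at z = 0. Lengths are in m, angles in rad, forces in N, time in s.
With the tool pointing down it reaches from about 0.4 to 0.85 m from the base axis. Payload 4.5 kg.
Tool frame: the origin (TCP) lies between the finger pads; the fingertips stand r.tip_reach ahead of it and the grasp point (between the pads) lies 3 mm ahead of it (r.tip_reach is the distance from the TCP to the fingertips, in m); z points along the fingers, y is the line along which they close (so a half turn about z gives the same grasp; the last joint's range is limited). The gripper opens to 88 mm and grips with 3 to 60 N. Pads are 18 mm wide; open, the fingers measure 123 mm over their backs; the gripper's body (75 mm by 187 mm) begins 45 mm behind the grasp point.
Start: joints at [-1.144, 0.689, -0.195, 1.565, 0.157, 0.902, -0.215], TCP at [0.239, 0.577, 0.261] pointing down, gripper open.
Joint ranges: [-3.01, 3.01], [-0.46, 2.08], [-1.47, 1.51], [0.13, 2.56], [-1, 4.14], [0.04, 2.09], [-2.66, 2.66]. Speed limits (rad/s): [2.57, 2.57, 3.14, 3.14, 3.14, 3.14, 3.14].

## Interface

Orientations are given as a unit quaternion [x, y, z, w].
In Python, from plant import r gives the robot as it stands.
- The arm moves only by the tool step_arm, never from a script. Its argument "motion" is a list of rows, each an object with "dp": the shift along the tool's x, y, z in mm, a list of three; "twist": the turn, a rotation vector about the tool's x, y, z in rad, a list of three; "hand": the opening, from -1 (shut) to 1 (fully open). In form: [{"dp": [dx, dy, dz], "twist": [rx, ry, rz], "hand": hand}, ...]. A call has 1 to 5 rows; each row is the pose to reach, as a shift and turn from the pose commanded when the call began, along the tool's axes at that moment; what a row does not reach only later rows make up. A row lasts 1/8 s, in which the tool goes at most 62.5 mm and 10.7 degrees, less where a joint would pass 70% of its speed; a pose out of reach is approached as far as the arm can. A call with a gripper value outside its range is refused whole. The fingers move at their own pace and stop on an object; "force" is the grip in N (left out, the last holds). Time passes only in rows, so rows that repeat a pose let the fingers close. It gives the time, the measured TCP pose, the force, the opening and the grip force at its end, in the units of the state.
- r.get_state(): the state, without advancing time (a new reading comes with each control period).
- r.snapshot(name): name is "scene" or "top" or "wrist"; returns a dict with "pixels" (400x640x3 uint8, red, green, blue), "depth" (400x640 float32, m along the optical axis (not along the pixel's ray), 0 where there is no reading), "fx", "fy", "cx", "cy" (pixels), "xyz" and "orientation" of the camera in the world; the wrist camera has in their place "mount" (4x4, takes a point from camera to tool coordinates, whose origin is the TCP and whose axes are the flange's). Camera axes: x right, y down, z forward; pixel columns grow to the right and rows downward; lengths in m; the calibration is good to about 2 mm. A picture is of the moment at which its call begins: read the wrist's pose just before it.
- r.finish_job(): hands the job in; it is judged then, once.
Trained networks look in the newest picture that a camera, given by its name, has taken for a name from the list of things; names that differ only in an ending like _2 or _b are one class to them, and where a whole thing is asked for, a point or a joint stands for the part that bears it (a point fixed in the world has none). Each returns a list of dicts, best first, with "score" (0 to 1); they miss things now and then, are a little off and sometimes report something else, mostly with a low value. They report only what shows in the picture. A call takes as long as a camera call. They do not tell look-alikes from the thing itself.
- r.search_frame(camera, thing): "at" ([x, y, z] in m, in the coordinates of the camera as it stood for that picture, good to about 4 mm: the middle of the surface that is visible of it).
The state is a dict: "clock": time; "q": joint angles; "qd": joint speeds; "joint_torque": joint torques, N m; "tool_pos": TCP position; "eef_rot": TCP orientation; "contact_force": force on the tool from outside, world axes, zero at the start; "moment": the same for the moment, N m; "opening": opening from 0.0 (shut) to 1.0 (fully open); "finger_force": force on a finger pad.
Only numpy, scipy, OpenCV 4.12 (cv2) and the standard library are available. Lean on these libraries where they do the work, as an engineer would, in place of code of your own. Each camera call takes 0.05 s, during which the arm holds its last target. There are 200 camera calls.

## Task

Stand all the aluminium manifold blocks that are on the cart (two or three: red, yellow, blue) side by side on the vise bed between the jaws and crank the vise tight so that every one is clamped. Then take the pen hardness tester from its stand and, holding it upright, gently touch its sprung tip, for about a second each time, first onto the dot of the round reference block, then onto the dots of the clamped blocks in log order: red, yellow, blue, on each the white dot before the black one. Finally hang the pen back in its stand, leave the blocks clamped, and do not knock the reference block or the other fittings about.

Things in the scene. Friction and masses are not known exactly. Their poses are not given: they have to be found in the camera images.
- vise: Blue machine vise bolted to the cart. Origin on the cart top; x along the screw from the crank (-x end) to the fixed jaw, y along the jaws, z up. Base x -110 to 95 mm, 250 mm wide, 20 mm high; flat bed at z 60 mm, 220 mm wide. Jaws 220 mm wide, tops at z 84 mm: room for three blocks side by side, their 54 mm along the jaws. Yoke at x -110 to -85, up to z 78 mm.
- bed (a point): Point on the vise bed, 60 mm above the cart top, at the foot of the fixed jaw's face, middle of its width. Axes as the vise: the clamping gap extends from here towards -x. Fixed jaw face: x = 0, 24 mm high, 220 mm wide.
- jaw: Moving jaw with its steel face plate, 220 mm wide, z 60 to 84 mm. Its origin is that of the vise when jaw_slide is 0 and moves with the jaw; its face lies 11 mm from there to -x.
- jaw_slide (a joint): Slide of the moving jaw, m: 0 fully open (gap 66 mm), growing as it closes; gap between jaw faces = 0.066 - value. Driven only by the crank, 10 mm per turn.
- crank (a joint): Angle of the vise crank, rad, over several turns; 0 with the arm straight up. Turning it clockwise as seen from the crank end (looking along vise +x) makes it grow and closes the jaw 1.592 mm per rad. It turns stiffly (5 N at the handle) and stays where it is left, tight or not; 10 to 18 N at the handle clamps well.
- crank_grip (a point): Middle of the crank's black handle, a freely revolving sleeve 20 mm in diameter, 50 mm long, parallel to the screw. It circles at 38 mm radius round the screw axis (70 mm above the cart top, vise y = 0), at vise x = -160 mm (sleeve -185 to -135; arm and hub -131 to -117). Can be pinched from above and led round, gripper pointing down throughout.
- pen: Pen hardness tester, 0.15 kg, grey, orange collar; hangs tip down in its stand. Origin: centre of the collar's underside, z up along the pen. Above it: collar 48 x 46 x 6 mm, then a grip body from 6 to 78 mm with flat sides 24 mm apart in x (38 mm in y). Below: barrel 22 mm in diameter to 46 mm, nose cone to 60 mm, plunger tip at 78 mm.
- pen_tip (a point): Rounded tip of the pen's sprung plunger (8 mm in diameter), 78 mm below the pen's origin on its axis. The plunger starts to move at 1.2 N, takes 0.6 N per mm and goes in by up to 10 mm: pressed in 3 to 6 mm (3 to 5 N) for a second is a good touch.
- stand_top (a point): Pen's fixed stand: centre of its hole at the upper face of its top plate, 95 mm above the cart top; the parked pen's origin is here. Base 84 x 84 mm, side cheeks at y = +-36 mm, plate 70 (x) x 80 (y) x 6 mm with a 32 x 32 mm square through-hole in which the barrel hangs with 5 mm play all round, the collar lying on the plate. Axes: the stand's, z up.
- reference: Reference test block of the tester: loose steel disc 64 mm in diameter, 22 mm thick, 0.55 kg, green band, lying flat. Origin: centre of its underside.
- reference_dot (a point): Centre of the white dot (12 mm in diameter) in the middle of the reference block's top, 22 mm above its underside.
- block_red: Aluminium manifold block with a red band round the top and two red stripes on it, 40 (x) x 54 (y) x 52 mm tall, 0.22 to 0.45 kg. Origin: centre of its underside. Its +x and -x faces, 40 mm apart, go against the jaws; it may go in either way round. May be absent (None).
- block_red_white (a point): Centre of the white dot (12 mm in diameter, thin dark rim) on top of the red block: 19 mm from the middle to its +y, 52 mm above its underside.
- block_red_black (a point): Centre of the black dot (12 mm in diameter) on top of the red block: 19 mm from the middle to its -y, 52 mm above its underside. (The dark disc in the middle of the top is a port.)
- block_yellow: Aluminium manifold block with a yellow band round the top and two yellow stripes on it, 40 (x) x 54 (y) x 52 mm tall, 0.22 to 0.45 kg. Origin: centre of its underside. Its +x and -x faces, 40 mm apart, go against the jaws; it may go in either way round. May be absent (None).
- block_yellow_white (a point): Centre of the white dot (12 mm in diameter, thin dark rim) on top of the yellow block: 19 mm from the middle to its +y, 52 mm above its underside.
- block_yellow_black (a point): Centre of the black dot (12 mm in diameter) on top of the yellow block: 19 mm from the middle to its -y, 52 mm above its underside. (The dark disc in the middle of the top is a port.)
- block_blue: Aluminium manifold block with a blue band round the top and two blue stripes on it, 40 (x) x 54 (y) x 52 mm tall, 0.22 to 0.45 kg. Origin: centre of its underside. Its +x and -x faces, 40 mm apart, go against the jaws; it may go in either way round. May be absent (None).
- block_blue_white (a point): Centre of the white dot (12 mm in diameter, thin dark rim) on top of the blue block: 19 mm from the middle to its +y, 52 mm above its underside.
- block_blue_black (a point): Centre of the black dot (12 mm in diameter) on top of the blue block: 19 mm from the middle to its -y, 52 mm above its underside. (The dark disc in the middle of the top is a port.)
- union: Bystander: copper pipe union lying on the cart, 84 mm long, 45 mm across, 45 mm high. Origin: under its middle.
- adapter: Bystander: aluminium barbed hose adapter lying on the cart, 90 mm long, 34 mm high. Origin: under its hexagon.
- bushing: Bystander: grey zinc reducer bushing, hexagon 70 mm over corners, 42 mm high. Origin: centre of its underside.
- tclamp: Bystander: steel T-bolt hose clamp lying flat, band 80 mm in diameter, 20 mm high, bolt on its +x side. Origin: under the band's centre.
Things that resemble listed ones, but are neither listed nor needed, are in the scene too. What is shaped like the block_yellow but turquoise is not meant.

How it is judged:
On the way, in this order (a step that is already met when the one before it is completed fails the run):
1. every block present stands on the vise bed and is clamped between the jaw plates (more than 15 N from the moving jaw) (contact force between jaw and block_red above 15 N and z of each of block_red, block_yellow, block_blue in the frame of bed below 0.004 m and angle between each of block_red, block_yellow, block_blue's own z axis and vertical below 0.06 rad and contact force between jaw and block_yellow above 15 N and contact force between jaw and block_blue above 15 N), for 0.3 s.
2. the pen tip is touched on the white dot of the reference block (within 7 mm of its centre, over 1.2 N, pen within 20 degrees of square to the face, for 0.6 s) (distance between pen_tip and reference_dot below 0.007 m and contact force between pen and reference above 1.2 N and angle between the z axis of pen and the z axis of reference, either way round below 0.35 rad), for 0.6 s.
3. the pen tip is touched on the white dot of the red block (within 7 mm of its centre, over 1.2 N, pen within 20 degrees of square to the face, for 0.6 s) (distance between pen_tip and block_red_white below 0.007 m and contact force between pen and block_red above 1.2 N and angle between the z axis of pen and the z axis of block_red, either way round below 0.35 rad), for 0.6 s.
4. the pen tip is touched on the black dot of the red block (within 7 mm of its centre, over 1.2 N, pen within 20 degrees of square to the face, for 0.6 s) (distance between pen_tip and block_red_black below 0.007 m and contact force between pen and block_red above 1.2 N and angle between the z axis of pen and the z axis of block_red, either way round below 0.35 rad), for 0.6 s.
5. the pen tip is touched on the white dot of the yellow block (within 7 mm of its centre, over 1.2 N, pen within 20 degrees of square to the face, for 0.6 s) (distance between pen_tip and block_yellow_white below 0.007 m and contact force between pen and block_yellow above 1.2 N and angle between the z axis of pen and the z axis of block_yellow, either way round below 0.35 rad), for 0.6 s.
6. the pen tip is touched on the black dot of the yellow block (within 7 mm of its centre, over 1.2 N, pen within 20 degrees of square to the face, for 0.6 s) (distance between pen_tip and block_yellow_black below 0.007 m and contact force between pen and block_yellow above 1.2 N and angle between the z axis of pen and the z axis of block_yellow, either way round below 0.35 rad), for 0.6 s.
7. the pen tip is touched on the white dot of the blue block (within 7 mm of its centre, over 1.2 N, pen within 20 degrees of square to the face, for 0.6 s) (distance between pen_tip and block_blue_white below 0.007 m and contact force between pen and block_blue above 1.2 N and angle between the z axis of pen and the z axis of block_blue, either way round below 0.35 rad), for 0.6 s.
8. the pen tip is touched on the black dot of the blue block (within 7 mm of its centre, over 1.2 N, pen within 20 degrees of square to the face, for 0.6 s) (distance between pen_tip and block_blue_black below 0.007 m and contact force between pen and block_blue above 1.2 N and angle between the z axis of pen and the z axis of block_blue, either way round below 0.35 rad), for 0.6 s.
At the end, for the whole second after the job is handed in: Every block present stands on the vise bed (within 4 mm of it, tilt under 0.06 rad) with over 15 N on it from the moving jaw; the pen hangs at rest in its stand, its origin within 9 mm horizontally and 5 mm in height of the hole centre, tilt under 0.12 rad (all of step 1 and horizontal distance between pen and stand_top below 0.009 m and z of pen in the frame of stand_top between -0.005 and 0.005 m and angle between pen's own z axis and vertical below 0.12 rad and linear speed of pen below 0.02 m/s); the robot touches nothing.
It fails at once if the copper union, barbed adapter, reducer bushing or T-bolt clamp is knocked more than 30 mm away (distance of any of union, adapter, bushing, tclamp from where it was at the start of the episode above 0.03 m).
It fails at once if the reference block is shoved more than 30 mm away (distance of reference from where it was at the start of the episode above 0.03 m).
It fails at once if the pen is rammed onto a block with more than 40 N (contact force between pen and block_red above 40 N or contact force between pen and block_yellow above 40 N or contact force between pen and block_blue above 40 N or contact force between pen and reference above 40 N).
Of block_red, block_yellow, block_blue only 2 to 3 are there at a start; the rules pass over those that are not, and their reading is None.
At some moment in a run one of block_red, block_yellow, block_blue may be knocked a few centimetres aside while the robot is not near it.
It also fails if it takes over 210 s, if anything falls off the work surface, if the arm or the gripper's body presses on something with over 40 N, if the wrist force passes 120 N, or if a joint passes its speed limit or range.

## Working session

There is one attempt and no reset: what is moved stays moved. The work goes in short steps, Python scripts to look and compute and a tool call to move; the robot and the scene stay as the last step left them, time stands still between calls to the robot, and variables do not carry over. Pictures are saved under pics/ and viewed, at most 14 in all, crops included, and the job is handed in when it is done.

Besides the shell and the picture viewer there is one more tool, called after ">>>" as a command line: name --argument value ..., lists and objects as JSON in quotes. step_arm: Moves the arm, as the interface text tells. Its arguments: {"type":"object","properties":{"motion":{"type":"array"},"force":{"type":"number"}},"required":["motion"]}

```bash
ls; mkdir -p pics
cat > h.py <<'E'
import numpy as np, cv2
from scipy.spatial.transform import Rotation as R
from plant import r
def snap(n,save=None):
    s=r.get_state(); d=r.snapshot(n)
    if n=='wrist':
        T=np.eye(4);T[:3,:3]=R.from_quat(s['eef_rot']).as_matrix();T[:3,3]=s['tool_pos'];d['T']=T@np.array(d['mount'])
    else:
        T=np.eye(4);o=np.array(d['orientation']);T[:3,:3]=R.from_quat(o).as_matrix() if o.size==4 else o;T[:3,3]=d['xyz'];d['T']=T
    if save: cv2.imwrite('pics/'+save,d['pixels'][:,:,::-1])
    return d
def cloud(d):
    v,u=np.mgrid[:400,:640];z=d['depth']
    p=np.stack([(u-d['cx'])/d['fx']*z,(v-d['cy'])/d['fy']*z,z],-1)
    return p@d['T'][:3,:3].T+d['T'][:3,3]
def pix(d,w):
    c=np.linalg.inv(d['T'])@np.append(w,1); return c[0]/c[2]*d['fx']+d['cx'],c[1]/c[2]*d['fy']+d['cy']
def find(cam,d,thing,k=2):
    out=[]
    for x in r.search_frame(cam,thing)[:k]:
        w=d['T'][:3,:3]@np.array(x['at'])+d['T'][:3,3]; out.append((thing,round(x['score'],2),w.round(3).tolist(),[int(a) for a in pix(d,w)]))
    return out
E
python3 - <<'E'
from h import *
print(r.get_state(), r.tip_reach)
for c in ('top','scene'):
    d=snap(c,c+'1.png'); print(c,d['T'].round(3).tolist(),d['fx'])
    for t in ['vise','jaw','crank_grip','pen','stand_top','reference','reference_dot','block_red','block_yellow','block_blue','union','adapter','bushing','tclamp']:
        for x in find(c,d,t,3): print(*x)
E
```

```text
pics
{'clock': 0.0, 'q': array([-1.14417523,  0.68997403, -0.19449139,  1.56636714,  0.1572562 ,
        0.90245959, -0.21510341]), 'qd': array([ 0.00088632, -0.00188774,  0.00067411,  0.00038732, -0.00046504,
        0.0022928 ,  0.00137269]), 'joint_torque': array([-8.06214052e-05, -5.27564549e+01, -1.26708113e+00, -1.53428364e+01,
       -5.26760670e-02,  6.55277327e-03,  1.63399814e-04]), 'tool_pos': array([0.23906311, 0.57682717, 0.25990945]), 'eef_rot': array([ 1.95130842e-01,  9.80776796e-01, -9.03118393e-04, -1.23920504e-04]), 'contact_force': array([ 0.6269134 , -0.56580815,  0.21295918]), 'moment': array([ 0.02097642,  0.00026403, -0.03088966]), 'finger_force': 0.0, 'opening': 0.998140971929488} 0.022
top [[0.01, -0.983, 0.182, 0.368], [-1.0, -0.008, 0.009, 0.044], [-0.008, -0.182, -0.983, 1.29], [0.0, 0.0, 0.0, 1.0]] 388.0505103612567
vise 0.81 [0.594, 0.022, 0.061] [329, 198]
vise 0.43 [0.391, 0.268, 0.136] [246, 260]
vise 0.34 [0.751, 0.24, 0.041] [264, 152]
jaw 0.94 [0.589, 0.013, 0.082] [332, 198]
crank_grip 0.68 [0.478, 0.028, 0.063] [327, 233]
crank_grip 0.25 [0.392,
[... 1537 characters left out ...]
7, 0.42, 0.039] [412, 318]
reference 0.33 [0.603, 0.024, 0.079] [309, 212]
reference_dot 0.69 [0.611, -0.289, 0.021] [232, 172]
reference_dot 0.65 [0.434, -0.273, 0.047] [271, 136]
block_red 0.64 [0.436, -0.269, 0.05] [272, 136]
block_yellow 0.89 [0.587, 0.552, 0.048] [475, 323]
block_yellow 0.7 [0.614, 0.3, 0.054] [386, 273]
block_yellow 0.58 [0.819, 0.066, 0.048] [271, 280]
block_blue 0.94 [0.504, 0.437, 0.051] [451, 273]
union 0.75 [0.673, 0.42, 0.033] [411, 320]
adapter 0.49 [0.492, -0.435, 0.027] [225, 128]
bushing 0.93 [0.771, 0.252, 0.039] [337, 309]
bushing 0.47 [0.599, 0.024, 0.08] [310, 211]
bushing 0.4 [0.496, -0.433, 0.025] [225, 129]
tclamp 0.76 [0.716, -0.287, 0.011] [209, 196]
```

View pics/top1.png

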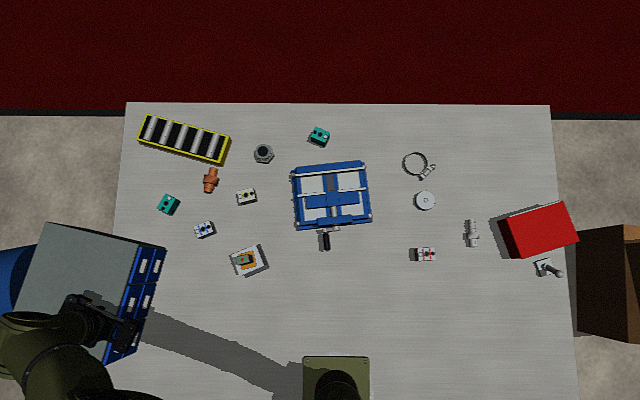

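View pics/scene1.png

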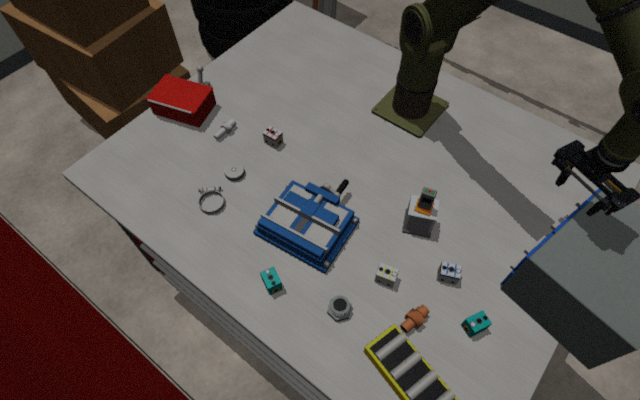

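```bash
cat >> h.py <<'E'
def plan(wps, s=None):
    """wps: list of (x,y,z,closing-line angle deg); prints dp/twist for each, all from the current pose, tool down"""
    s=s or r.get_state(); R0=R.from_quat(s['eef_rot']).as_matrix(); p0=np.array(s['tool_pos'])
    cur=np.degrees(np.arctan2(R0[1,1],R0[0,1]))
    for x,y,z,a in wps:
        a=cur+((a-cur+90)%180-90); ya=np.array([np.cos(np.radians(a)),np.sin(np.radians(a)),0]); za=np.array([0,0,-1.])
        Rt=np.stack([np.cross(ya,za),ya,za],1)
        print('->',(x,y,z,round(a,1)),'dp',(R0.T@(np.array([x,y,z])-p0)*1e3).round(1).tolist(),'tw',R.from_matrix(R0.T@Rt).as_rotvec().round(3).tolist())
E
python3 - <<'E'
from h import *
d=snap('wrist'); print(np.array(d['mount']).round(3).tolist(),d['fx'])
print(R.from_quat(r.get_state()['eef_rot']).as_matrix().round(3))
plan([(.48,.33,.40,90),(.5,.0,.4,90),(.48,-.28,.4,90)])
E
```

```text
[[-0.0, -0.952, -0.305, 0.079], [1.0, -0.0, -0.001, -0.001], [0.0, -0.305, 0.952, -0.124], [0.0, 0.0, 0.0, 1.0]] 281.11960190014486
[[-0.924  0.383  0.   ]
 [ 0.383  0.924  0.   ]
 [-0.     0.    -1.   ]]
-> (0.48, 0.33, 0.4, np.float64(90.0)) dp [-317.1, -136.4, -139.3] tw [0.0, 0.0, -0.393]
-> (0.5, 0.0, 0.4, np.float64(90.0)) dp [-461.9, -433.6, -139.3] tw [0.0, 0.0, -0.393]
-> (0.48, -0.28, 0.4, np.float64(90.0)) dp [-550.6, -700.0, -139.3] tw [0.0, 0.0, -0.393]
```

>>> step_arm --motion '[{"dp":[-58,-22,-15],"twist":[0,0,-0.08]},{"dp":[-116,-44,-20],"twist":[0,0,-0.16]},{"dp":[-174,-66,-20],"twist":[0,0,-0.24]},{"dp":[-232,-90,-20],"twist":[0,0,-0.32]},{"dp":[-288,-115,-20],"twist":[0,0,-0.393]}]'

```text
invalid input
```

>>> step_arm --motion '[{"dp":[-20,-25,0],"twist":[0,0,0]},{"dp":[-20,-25,0],"twist":[0,0,0]},{"dp":[-20,-25,0],"twist":[0,0,0]}]'

```text
invalid input
```

```bash
cat > look.py <<'E'
import sys
from h import *
n=sys.argv[1]
d=snap('wrist',n+'.png'); np.savez('pics/'+n,depth=d['depth'],T=d['T'],px=d['pixels'],k=[d['fx'],d['fy'],d['cx'],d['cy']])
s=r.get_state(); print(s['clock'],s['tool_pos'].round(4),s['eef_rot'].round(4),s['q'].round(2),s['opening'].round(3),np.round(s['contact_force'],1))
for t in sys.argv[2:]:
    for x in find('wrist',d,t,3): print(*x)
E
python3 look.py w1 block_blue block_yellow block_blue_white block_blue_black block_yellow_white block_yellow_black pen stand_top
```

```text
Traceback (most recent call last):
  File "look.py", line 5, in <module>
    s=r.get_state(); print(s['clock'],s['tool_pos'].round(4),s['eef_rot'].round(4),s['q'].round(2),s['opening'].round(3),np.round(s['contact_force'],1))
                                                                                                   ^^^^^^^^^^^^^^^^^^
AttributeError: 'float' object has no attribute 'round'
```

Rows need "hand" too.

>>> step_arm --motion '[{"dp":[-58,-22,-15],"twist":[0,0,-0.08],"hand":1},{"dp":[-116,-44,-20],"twist":[0,0,-0.16],"hand":1},{"dp":[-174,-66,-20],"twist":[0,0,-0.24],"hand":1},{"dp":[-232,-90,-20],"twist":[0,0,-0.32],"hand":1},{"dp":[-288,-115,-20],"twist":[0,0,-0.393],"hand":1}]'

```text
clock: 2.22
tool_pos: [0.4628, 0.3595, 0.2809]
eef_rot: [-0.001, 1.0, 0.0, 0.0]
contact_force: [0.1, 0.4, -0.0]
opening: 0.999
finger_force: 0.0
```

>>> step_arm --motion '[{"dp":[-20,-25,0],"twist":[0,0,0],"hand":1},{"dp":[-20,-25,0],"twist":[0,0,0],"hand":1},{"dp":[-20,-25,0],"twist":[0,0,0],"hand":1}]'

```text
clock: 2.6
tool_pos: [0.4803, 0.3373, 0.2808]
eef_rot: [-0.001, 1.0, 0.001, -0.0]
contact_force: [0.3, 0.3, -0.0]
opening: 0.997
finger_force: 0.0
```

```bash
sed -i "s/s\['opening'\].round(3)/round(float(s['opening']),3)/" look.py
python3 look.py w1 block_blue block_yellow block_blue_white block_blue_black block_yellow_white block_yellow_black pen stand_top
```

```text
2.65 [0.4799 0.3378 0.2809] [-1.5e-03  1.0e+00  7.0e-04 -3.0e-04] [-0.49  0.63 -0.35  1.66  0.25  0.9   0.64] 1.002 [ 0.9  0.1 -0.2]
block_blue 0.93 [0.486, 0.424, 0.05] [384, 184]
block_yellow 0.78 [0.589, 0.297, 0.056] [288, 257]
block_yellow 0.71 [0.57, 0.544, 0.053] [467, 244]
block_blue_white 0.7 [0.548, 0.049, 0.06] [99, 231]
block_blue_white 0.57 [0.487, 0.422, 0.054] [383, 185]
block_blue_black 0.62 [0.593, 0.299, 0.049] [290, 258]
block_blue_black 0.6 [0.484, 0.426, 0.053] [386, 183]
block_yellow_white 0.83 [0.573, 0.544, 0.052] [467, 245]
block_yellow_white 0.71 [0.597, 0.299, 0.047] [290, 259]
block_yellow_black 0.77 [0.598, 0.296, 0.054] [287, 262]
block_yellow_black 0.75 [0.574, 0.543, 0.054] [466, 247]
block_yellow_black 0.65 [0.473, 0.036, 0.066] [71, 177]
pen 0.97 [0.395, 0.279, 0.17] [244, 107]
stand_top 0.95 [0.396, 0.29, 0.096] [272, 109]
stand_top 0.23 [0.476, 0.038, 0.065] [73, 179]
```

View pics/w1.png

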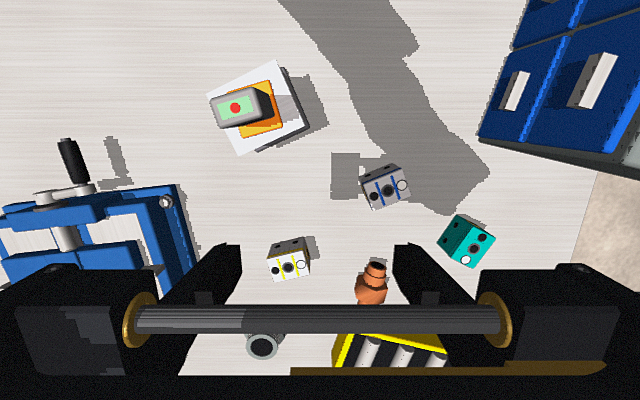

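```bash
cat >> h.py <<'E'
def load(n):
    f=np.load(f'pics/{n}.npz');k=f['k'];return dict(depth=f['depth'],T=f['T'],pixels=f['px'],fx=k[0],fy=k[1],cx=k[2],cy=k[3])
def rect(d,c,z0,z1,rad):
    P=cloud(d);m=(d['depth']>0)&(P[...,2]>z0)&(P[...,2]<z1)&(np.hypot(P[...,0]-c[0],P[...,1]-c[1])<rad)
    m=cv2.morphologyEx(m.astype(np.uint8),cv2.MORPH_OPEN,np.ones((2,2)))>0
    q=P[m]; (x,y),(w,h),a=cv2.minAreaRect((q[:,:2]*1e3).astype(np.float32))
    if w>h: w,h,a=h,w,a+90   # now a = direction of short side (deg)
    return np.array([x,y])/1e3,(round(w,1),round(h,1)),a%180,np.median(q[:,2]).round(4),len(q)
def block(d,c,zt=.052):
    ctr,wh,a,z,n=rect(d,c,zt-.007,zt+.009,.045)
    L=np.array([-np.sin(np.radians(a)),np.cos(np.radians(a))])
    g=cv2.cvtColor(d['pixels'],cv2.COLOR_RGB2GRAY); v=[]
    for s in (19,-19):
        u=pix(d,[*(ctr+L*s/1e3),zt]); v.append(float(cv2.getRectSubPix(g,(5,5),u).mean()))
    white=ctr+L*.019*(1 if v[0]>v[1] else -1)
    print('block ctr',ctr.round(4),'wh',wh,'short-dir',round(a,1),'z',z,n,'white at',white.round(4),np.round(v))
E
python3 - <<'E'
from h import *
d=load('w1')
for c in [(.486,.424),(.593,.297)]: block(d,c)
print(rect(d,(.395,.28),.15,.19,.06)); print(rect(d,(.395,.28),.085,.0965,.08))
plan([(.47,.02,.27,90)])
E
```

```text
block ctr [0.5015 0.4375] wh (62.5, 65.0) short-dir 23.5 z 0.0519 1290 white at [0.4939 0.455 ] [150. 136.]
block ctr [0.5338 0.3   ] wh (61.3, 267.4) short-dir 87.6 z 0.052 1023 white at [0.5527 0.2992] [216. 220.]
(array([0.39743906, 0.2679798 ]), (27.4, 133.9), 8.201269149780273, np.float64(0.1726), 1703)
(array([0.40483685, 0.26208868]), (87.6, 121.8), 37.483314514160156, np.float64(0.0948), 2676)
-> (0.47, 0.02, 0.27, np.float64(90.0)) dp [11.3, -316.3, 10.7] tw [0.0, 0.0, 0.001]
```

```bash
sed -i 's/cv2.minAreaRect((q\[:,:2\]\*1e3).astype(np.float32))/cv2.minAreaRect(np.ascontiguousarray(q[:,:2]*1e3,dtype=np.float32))/; s/np.ones((2,2))/np.ones((3,3))/' h.py
python3 - <<'E'
from h import *
d=load('w1')
for c in [(.486,.424),(.593,.297)]: block(d,c)
print(rect(d,(.395,.28),.15,.19,.06)); print(rect(d,(.395,.28),.085,.0965,.08)); print(rect(d,(.395,.28),.099,.106,.05))
E
```

```text
block ctr [0.4934 0.4277] wh (40.6, 54.3) short-dir 23.0 z 0.0519 1288 white at [0.486  0.4452] [193.  27.]
block ctr [0.6052 0.2956] wh (40.5, 54.3) short-dir 15.3 z 0.052 1023 white at [0.6002 0.3139] [239.  31.]
(array([0.39575015, 0.2728082 ]), (24.3, 38.0), 15.408064842224121, np.float64(0.1726), 1699)
(array([0.39567078, 0.27240799]), (70.0, 80.1), 23.939363479614258, np.float64(0.0948), 2638)
(array([0.39567032, 0.2725827 ]), (45.7, 47.8), 105.1137342453003, np.float64(0.1008), 773)
```

>>> step_arm --motion '[{"dp":[2,-62,0],"twist":[0,0,0],"hand":1},{"dp":[4,-124,0],"twist":[0,0,0],"hand":1},{"dp":[6,-186,5],"twist":[0,0,0],"hand":1},{"dp":[8,-248,8],"twist":[0,0,0],"hand":1},{"dp":[10,-306,10],"twist":[0,0,0],"hand":1}]'

```text
clock: 3.68
tool_pos: [0.4712, 0.0278, 0.2708]
eef_rot: [0.0, 1.0, -0.0, 0.0]
contact_force: [1.0, -1.1, -0.3]
opening: 1.0
finger_force: 0.0
```

>>> step_arm --motion '[{"dp":[0,-10,0],"twist":[0,0,0],"hand":1},{"dp":[0,-10,0],"twist":[0,0,0],"hand":1},{"dp":[0,-10,0],"twist":[0,0,0],"hand":1}]'

```text
clock: 4.05
tool_pos: [0.4717, 0.0222, 0.2709]
eef_rot: [-0.002, 1.0, 0.001, 0.0]
contact_force: [0.4, 0.2, 0.1]
opening: 1.002
finger_force: 0.0
```

```bash
python3 look.py w2 vise jaw crank_grip bed
```

```text
4.1 [0.4717 0.0222 0.2709] [-1.9e-03  1.0e+00  7.0e-04  4.0e-04] [ 0.11  0.49 -0.38  1.99  0.27  0.7   1.13] 0.999 [-0.7  0.5 -0.4]
vise 0.96 [0.564, 0.022, 0.071] [317, 255]
jaw 0.91 [0.589, 0.014, 0.083] [310, 278]
crank_grip 0.87 [0.48, 0.03, 0.061] [323, 189]
bed 0.81 [0.566, 0.021, 0.072] [315, 256]
bed 0.24 [0.493, 0.409, 0.037] [609, 195]
```

View pics/w2.png

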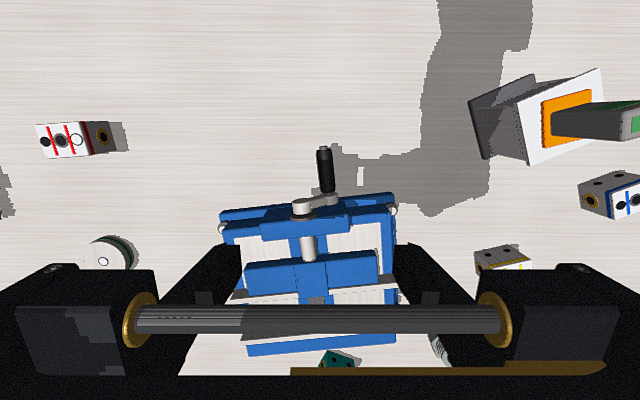

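>>> step_arm --motion '[{"dp":[-50,0,-20],"twist":[0,0,0],"hand":1},{"dp":[-80,0,-40],"twist":[0,0,0],"hand":1},{"dp":[-80,0,-40],"twist":[0,0,0],"hand":1},{"dp":[-80,0,-40],"twist":[0,0,0],"hand":1}]'

```text
clock: 4.8
tool_pos: [0.5499, 0.0202, 0.3099]
eef_rot: [-0.001, 1.0, -0.0, -0.001]
contact_force: [-0.1, -1.1, -0.4]
opening: 1.003
finger_force: 0.0
```

```bash
python3 look.py w3
python3 - <<'E'
from h import *
for n in('w2','w3'):
    d=load(n)
    print(n,'red?');block(d,(.42,-.28)) if n=='w2' else 0
    P=cloud(d);Z=P[...,2]; m=(d['depth']>0)&(np.abs(P[...,0]-.58)<.2)&(np.abs(P[...,1]-.02)<.19)
    h,e=np.histogram(Z[m],bins=np.arange(0,.13,.004));print(dict(zip((e*1e3).astype(int).tolist(),h.tolist())))
    mk=((Z>.0815)&(Z<.0865)&m).astype(np.uint8); mk=cv2.morphologyEx(mk,cv2.MORPH_OPEN,np.ones((2,2)))
    k,l,st,_=cv2.connectedComponentsWithStats(mk)
    for i in range(1,k):
        if st[i,4]>60:
            q=P[l==i]; print(st[i].tolist(),cv2.minAreaRect(np.ascontiguousarray(q[:,:2]*1e3,dtype=np.float32)),q[:,2].mean())
E
```

```text
4.85 [0.5496 0.02   0.3098] [-5.0e-04  1.0e+00 -3.0e-04 -1.5e-03] [ 0.12  0.55 -0.39  1.72  0.25  0.92  1.2 ] 1.001 [-0.   0.3  0.1]
w2 red?
block ctr [ 0.4218 -0.2826] wh (40.1, 55.5) short-dir 4.2 z 0.0521 1673 white at [ 0.4204 -0.2636] [238.  38.]
{0: 12938, 4: 101, 8: 99, 12: 100, 16: 685, 20: 370, 24: 194, 28: 150, 32: 146, 36: 111, 40: 134, 44: 143, 48: 161, 52: 250, 56: 2414, 60: 4400, 64: 383, 68: 392, 72: 562, 76: 2319, 80: 5591, 84: 1696, 88: 10, 92: 0, 96: 0, 100: 0, 104: 0, 108: 0, 112: 0, 116: 0, 120: 0, 124: 0}
[317, 258, 82, 39, 1658] ((546.8932495117188, 46.76490020751953), (299.0211181640625, 92.48970031738281), 26.539642333984375) 0.08367346773026758
[231, 265, 80, 41, 1630] ((559.623046875, -9.989395141601562), (89.20793914794922, 327.7120666503906), 64.26542663574219) 0.08378011526398128
[241, 335, 119, 22, 1300] ((614.4833374023438, 30.579757690429688), (173.4926300048828, 419.88702392578125), 73.4796142578125) 0.08078877047832882
[370, 335, 21, 10, 108] ((582.651611328125, 83.45283508300781), (398.947265625, 29.214359283447266), 14.0136079788208) 0.08260166671700647
w3 red?
{0: 14311, 4: 38, 8: 37, 12: 37, 16: 690, 20: 358, 24: 125, 28: 82, 32: 58, 36: 36, 40: 39, 44: 45, 48: 49, 52: 136, 56: 3797, 60: 6928, 64: 388, 68: 428, 72: 519, 76: 2346, 80: 5872, 84: 1748, 88: 17, 92: 0, 96: 0, 100: 0, 104: 0, 108: 0, 112: 0, 116: 0, 120: 0, 124: 0}
[326, 191, 73, 39, 1498] ((580.1677856445312, 55.0988883972168), (212.13241577148438, 86.99469757080078), 40.44773864746094) 0.08238751748944387
[236, 197, 69, 42, 1502] ((582.56884765625, -23.173141479492188), (79.44583129882812, 236.0749969482422), 61.08906173706055) 0.0828203856705691
[246, 262, 148, 31, 1617] ((659.095703125, 56.90394592285156), (224.973876953125, 310.1392517089844), 65.3359146118164) 0.08293495863918394
```

View pics/w3.png

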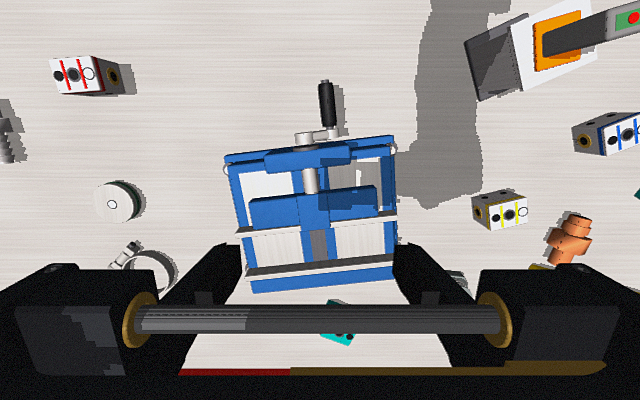

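```bash
cat > vise.py <<'E'
from h import *
def run(n):
    d=load(n);P=cloud(d);Z=P[...,2]; m=(d['depth']>0)&(np.abs(P[...,0]-.6)<.16)&(np.abs(P[...,1]-.02)<.17)
    q=P[m&(Z>.0815)&(Z<.0865)]; b=P[m&(Z>.057)&(Z<.063)]
    best=None
    for a in np.arange(-20,20,.25):
        u=q[:,0]*np.cos(np.radians(a))+q[:,1]*np.sin(np.radians(a))
        h=np.histogram(u,bins=np.arange(.4,.8,.002))[0].astype(float); s=(np.diff(h)**2).sum()
        if best is None or s>best[0]: best=(s,a)
    a=best[1]; c,s=np.cos(np.radians(a)),np.sin(np.radians(a)); print(n,'yaw',a)
    for nm,p in(('jaw',q),('bed',b)):
        u=p[:,0]*c+p[:,1]*s; v=-p[:,0]*s+p[:,1]*c
        h,e=np.histogram(u,bins=np.arange(.4,.75,.002)); 
        print(nm,[(round(x,3),int(k)) for x,k in zip(e,h) if k>3])
        f=u>.6; print('v range',np.percentile(v,[.3,50,99.7]).round(4), 'far:',np.percentile(v[f],[.5,99.5]).round(4) if f.any() else '')
run('w3')
E
python3 vise.py
```

```text
w3 yaw 7.0
jaw [(np.float64(0.49), 6), (np.float64(0.492), 6), (np.float64(0.494), 4), (np.float64(0.496), 5), (np.float64(0.498), 7), (np.float64(0.504), 28), (np.float64(0.506), 23), (np.float64(0.562), 6), (np.float64(0.564), 50), (np.float64(0.566), 106), (np.float64(0.568), 160), (np.float64(0.57), 142), (np.float64(0.572), 152), (np.float64(0.574), 137), (np.float64(0.576), 157), (np.float64(0.578), 149), (np.float64(0.58), 139), (np.float64(0.582), 150), (np.float64(0.584), 140), (np.float64(0.586), 151), (np.float64(0.588), 148), (np.float64(0.59), 137), (np.float64(0.592), 145), (np.float64(0.594), 141), (np.float64(0.596), 145), (np.float64(0.598), 142), (np.float64(0.6), 144), (np.float64(0.602), 129), (np.float64(0.604), 134), (np.float64(0.606), 232), (np.float64(0.608), 210), (np.float64(0.61), 203), (np.float64(0.612), 152), (np.float64(0.672), 215), (np.float64(0.674), 191), (np.float64(0.676), 187), (np.float64(0.678), 171), (np.float64(0.68), 77), (np.float64(0.682), 104), (np.float64(0.684), 106), (np.float64(0.686), 126), (np.float64(0.688), 141), (np.float64(0.69
[... 2178 characters left out ...]
np.float64(0.624), 201), (np.float64(0.626), 201), (np.float64(0.628), 178), (np.float64(0.63), 191), (np.float64(0.632), 193), (np.float64(0.634), 191), (np.float64(0.636), 196), (np.float64(0.638), 181), (np.float64(0.64), 186), (np.float64(0.642), 200), (np.float64(0.644), 175), (np.float64(0.646), 192), (np.float64(0.648), 187), (np.float64(0.65), 179), (np.float64(0.652), 190), (np.float64(0.654), 181), (np.float64(0.656), 186), (np.float64(0.658), 182), (np.float64(0.66), 176), (np.float64(0.662), 182), (np.float64(0.664), 178), (np.float64(0.666), 182), (np.float64(0.668), 173), (np.float64(0.67), 178), (np.float64(0.672), 209)]
v range [-0.1665 -0.0436  0.0511] far: [-0.1658  0.0503]
```

```bash
cat >> h.py <<'E'
C,S=np.cos(np.radians(7.0)),np.sin(np.radians(7.0)); BED=np.array([.6727*C+.058*S,.6727*S-.058*C,.060])
def bed(x,y): return (BED[:2]+np.array([x*C-y*S,x*S+y*C])).round(4).tolist()
E
python3 - <<'E'
from h import *
d=load('w3'); block(d,(.4218,-.2826))
P=cloud(d);Z=P[...,2];print(rect(d,(.6,-.295),.018,.026,.05))
ur=P[...,0]*C+P[...,1]*S;vr=-P[...,0]*S+P[...,1]*C
m=(ur>.437)&(ur<.475)&(np.abs(vr+.058)<.06)&(Z>.045)&(d['depth']>0);q=vr[m]
h,e=np.histogram(q,bins=np.arange(-.12,.01,.002));zz=[Z[m][(q>=a)&(q<a+.002)].max() if k else 0 for a,k in zip(e,h)]
print([(round(a,3),int(k),round(float(z),4)) for a,k,z in zip(e,h,zz) if k])
for y in(60,0,-60): print(y,bed(-.022,y/1e3))
plan([(.4218,-.2826,.15,4.2)])
E
```

```text
block ctr [ 0.4221 -0.2829] wh (40.6, 55.7) short-dir 3.6 z 0.0521 1641 white at [ 0.4209 -0.264 ] [236.  42.]
(array([ 0.59965796, -0.29452899]), (62.5, 62.9), 78.16515350341797, np.float64(0.022), 1319)
[(np.float64(-0.036), 1, 0.0529), (np.float64(-0.034), 50, 0.0586), (np.float64(-0.032), 53, 0.0614), (np.float64(-0.03), 54, 0.0633), (np.float64(-0.028), 51, 0.0634), (np.float64(-0.026), 53, 0.0634), (np.float64(-0.024), 51, 0.0633), (np.float64(-0.022), 51, 0.0625), (np.float64(-0.02), 53, 0.0623), (np.float64(-0.018), 46, 0.0603), (np.float64(-0.016), 40, 0.0592)]
60 [0.6456, 0.0813]
0 [0.6529, 0.0217]
-60 [0.6602, -0.0378]
-> (0.4218, -0.2826, 0.15, np.float64(4.2)) dp [127.6, -302.4, 160.3] tw [-0.003, -0.002, 1.499]
```

>>> step_arm --motion '[{"dp":[24,-57,10],"twist":[0,0,0.185],"hand":1},{"dp":[48,-114,20],"twist":[0,0,0.37],"hand":1},{"dp":[72,-171,30],"twist":[0,0,0.555],"hand":1},{"dp":[96,-228,40],"twist":[0,0,0.74],"hand":1},{"dp":[125,-287,60],"twist":[0,0,0.925],"hand":1}]'

```text
clock: 5.48
tool_pos: [0.4275, -0.2624, 0.2524]
eef_rot: [0.449, 0.894, -0.0, 0.0]
contact_force: [0.0, -0.4, 0.3]
opening: 1.0
finger_force: 0.0
```

>>> step_arm --motion '[{"dp":[0,0,10],"twist":[0,0,0.185],"hand":1},{"dp":[0,0,20],"twist":[0,0,0.37],"hand":1},{"dp":[0,0,30],"twist":[0,0,0.574],"hand":1},{"dp":[0,0,40],"twist":[0,0,0.574],"hand":1}]'

```text
clock: 5.98
tool_pos: [0.4282, -0.2604, 0.212]
eef_rot: [0.681, 0.733, -0.0, -0.001]
contact_force: [-0.6, 0.1, 0.1]
opening: 1.003
finger_force: 0.0
```

```bash
python3 look.py w4 block_red
python3 - <<'E'
from h import *
d=load('w4'); block(d,(.4218,-.2826))
plan([(.422,-.2827,.12,4),(.422,-.2827,.05,4)])
E
```

```text
6.025 [ 0.4279 -0.2601  0.211 ] [ 6.803e-01  7.330e-01 -5.000e-04 -1.700e-03] [ 0.43  0.61  0.04  1.99 -0.05  0.55  0.58] 0.997 [-0.3  0.7 -0.4]
block_red 0.74 [0.423, -0.273, 0.054] [310, 206]
block ctr [ 0.4218 -0.2825] wh (40.0, 54.1) short-dir 3.2 z 0.052 1794 white at [ 0.4207 -0.2636] [216.  61.]
-> (0.422, -0.2827, 0.12, np.float64(4.0)) dp [-22.1, -7.6, 91.6] tw [-0.003, -0.002, 0.005]
-> (0.422, -0.2827, 0.05, np.float64(4.0)) dp [-22.2, -7.4, 161.6] tw [-0.003, -0.002, 0.005]
```

>>> step_arm --motion '[{"dp":[-12,-4,40],"twist":[0,0,0.02],"hand":1},{"dp":[-22,-7.5,80],"twist":[0,0,0.02],"hand":1},{"dp":[-22,-7.5,120],"twist":[0,0,0.02],"hand":1},{"dp":[-22,-7.5,150],"twist":[0,0,0.02],"hand":1},{"dp":[-22,-7.5,161],"twist":[0,0,0.02],"hand":1}]'

```text
clock: 6.7
tool_pos: [0.4227, -0.2831, 0.0504]
eef_rot: [0.688, 0.726, 0.0, -0.001]
contact_force: [-0.5, 0.2, -0.5]
opening: 0.997
finger_force: 0.0
```

>>> step_arm --motion '[{"dp":[0,0,0],"twist":[0,0,0],"hand":-1},{"dp":[0,0,0],"twist":[0,0,0],"hand":-1},{"dp":[0,0,0],"twist":[0,0,0],"hand":-1},{"dp":[0,0,0],"twist":[0,0,0],"hand":-1}]' --force 30

```text
clock: 7.2
tool_pos: [0.4238, -0.2838, 0.0523]
eef_rot: [0.688, 0.725, 0.0, 0.001]
contact_force: [-0.0, -0.3, 0.6]
opening: 0.57
finger_force: 0.0
```

>>> step_arm --motion '[{"dp":[0,0,-30],"twist":[0,0,0],"hand":-1},{"dp":[0,0,-80],"twist":[0,0,0],"hand":-1},{"dp":[0,0,-120],"twist":[0,0,0],"hand":-1},{"dp":[0,0,-130],"twist":[0,0,0],"hand":-1}]'

```text
clock: 7.7
tool_pos: [0.4244, -0.2844, 0.1841]
eef_rot: [0.689, 0.725, 0.001, 0.002]
contact_force: [0.2, -0.2, -1.0]
opening: 0.117
finger_force: 0.0
```

Run:
```python
from h import *
print(r.get_state()['opening'],r.get_state()['tool_pos'])
plan([(*bed(-.022,-.06),.18,7),(*bed(-.022,-.06),.111,7)])
```

```text
0.11669666995374944 [ 0.42437099 -0.28437156  0.18414197]
-> (0.6602, -0.0378, 0.18, np.float64(7.0)) dp [234.0, 248.3, 4.5] tw [0.004, 0.003, -0.07]
-> (0.6602, -0.0378, 0.111, np.float64(7.0)) dp [234.2, 248.0, 73.5] tw [0.004, 0.003, -0.07]
```

>>> step_arm --motion '[{"dp":[0,0,10],"twist":[0,0,0],"hand":0.6},{"dp":[0,0,20],"twist":[0,0,0],"hand":0.6},{"dp":[0,0,20],"twist":[0,0,0],"hand":0.6},{"dp":[0,0,20],"twist":[0,0,0],"hand":0.6},{"dp":[0,0,20],"twist":[0,0,0],"hand":0.6}]'

```text
clock: 8.32
tool_pos: [0.4234, -0.2837, 0.1614]
eef_rot: [0.688, 0.725, -0.0, -0.0]
contact_force: [0.1, -0.0, 0.5]
opening: 0.659
finger_force: 0.0
```

```bash
python3 look.py w5
python3 - <<'E'
from h import *
d=load('w5'); block(d,(.4218,-.2826))
plan([(.422,-.2827,.05,4)])
E
```

```text
8.375 [ 0.4234 -0.2837  0.1616] [ 0.6885  0.7253  0.     -0.    ] [ 0.48  0.7   0.03  2.01 -0.05  0.43  0.6 ] 0.71 [0.4 0.8 0.7]
block ctr [ 0.4215 -0.2829] wh (39.7, 54.2) short-dir 3.9 z 0.052 2693 white at [ 0.4202 -0.264 ] [225.  66.]
-> (0.422, -0.2827, 0.05, np.float64(4.0)) dp [1.1, -1.4, 111.6] tw [0.0, -0.0, -0.018]
```

>>> step_arm --motion '[{"dp":[1,-2,40],"twist":[0,0,-0.018],"hand":0.6},{"dp":[1,-2,80],"twist":[0,0,-0.018],"hand":0.6},{"dp":[1,-2,105],"twist":[0,0,-0.018],"hand":0.6},{"dp":[1,-2,111],"twist":[0,0,-0.018],"hand":0.6}]'

```text
clock: 8.88
tool_pos: [0.4209, -0.2824, 0.0495]
eef_rot: [0.682, 0.731, -0.0, -0.001]
contact_force: [0.2, -0.6, -0.6]
opening: 0.795
finger_force: 0.0
```

>>> step_arm --motion '[{"dp":[0,0,0],"twist":[0,0,0],"hand":-1},{"dp":[0,0,0],"twist":[0,0,0],"hand":-1},{"dp":[0,0,0],"twist":[0,0,0],"hand":-1},{"dp":[0,0,0],"twist":[0,0,0],"hand":-1},{"dp":[0,0,0],"twist":[0,0,0],"hand":-1}]' --force 30

```text
clock: 9.5
tool_pos: [0.4219, -0.2831, 0.0515]
eef_rot: [0.682, 0.731, 0.0, 0.001]
contact_force: [0.4, -0.0, 6.6]
opening: 0.449
finger_force: 30.0
```

>>> step_arm --motion '[{"dp":[0,0,0],"twist":[0,0,0],"hand":-1},{"dp":[0,0,0],"twist":[0,0,0],"hand":-1},{"dp":[0,0,-40],"twist":[0,0,0],"hand":-1},{"dp":[0,0,-90],"twist":[0,0,0],"hand":-1},{"dp":[0,0,-130],"twist":[0,0,0],"hand":-1}]'

```text
clock: 10.12
tool_pos: [0.421, -0.2826, 0.1821]
eef_rot: [0.682, 0.731, 0.0, -0.0]
contact_force: [1.2, 0.2, -3.0]
opening: 0.45
finger_force: 30.0
```

Run:
```python
from h import *
print(r.get_state()['opening'],r.get_state()['tool_pos'])
plan([(*bed(-.022,-.06),.18,7),(*bed(-.022,-.06),.111,7)])
```

```text
0.4498703170738536 [ 0.42099093 -0.28260471  0.18211259]
-> (0.6602, -0.0378, 0.18, np.float64(7.0)) dp [227.5, 255.7, 2.1] tw [-0.0, -0.0, -0.052]
-> (0.6602, -0.0378, 0.111, np.float64(7.0)) dp [227.5, 255.8, 71.1] tw [-0.0, -0.0, -0.052]
```

>>> step_arm --motion '[{"dp":[40,45,-5],"twist":[0,0,-0.01],"hand":-1},{"dp":[80,90,-10],"twist":[0,0,-0.02],"hand":-1},{"dp":[120,135,-10],"twist":[0,0,-0.03],"hand":-1},{"dp":[160,180,-10],"twist":[0,0,-0.04],"hand":-1},{"dp":[200,225,-10],"twist":[0,0,-0.052],"hand":-1}]'

```text
clock: 10.75
tool_pos: [0.6321, -0.0659, 0.1901]
eef_rot: [0.662, 0.749, -0.001, -0.001]
contact_force: [-0.1, -1.3, -2.9]
opening: 0.453
finger_force: 30.0
```

>>> step_arm --motion '[{"dp":[24,28,0],"twist":[0,0,0],"hand":-1},{"dp":[26,32,10],"twist":[0,0,0],"hand":-1},{"dp":[26,32,20],"twist":[0,0,0],"hand":-1}]'

```text
clock: 11.12
tool_pos: [0.6592, -0.0385, 0.1694]
eef_rot: [0.663, 0.749, -0.001, -0.001]
contact_force: [0.5, -0.8, -3.5]
opening: 0.451
finger_force: 30.0
```

Run:
```python
from h import *
plan([(*bed(-.022,-.06),.113,7)])
```

```text
-> (0.6602, -0.0378, 0.113, np.float64(7.0)) dp [0.6, 1.2, 56.4] tw [-0.003, 0.001, -0.0]
```

>>> step_arm --motion '[{"dp":[0.5,1,25],"twist":[0,0,0],"hand":-1},{"dp":[0.5,1,45],"twist":[0,0,0],"hand":-1},{"dp":[0.5,1,54],"twist":[0,0,0],"hand":-1},{"dp":[0.5,1,58],"twist":[0,0,0],"hand":-1},{"dp":[0.5,1,58],"twist":[0,0,0],"hand":-1}]'

```text
clock: 11.75
tool_pos: [0.6615, -0.0374, 0.1129]
eef_rot: [0.663, 0.749, 0.0, 0.0]
contact_force: [-0.1, -0.5, -3.4]
opening: 0.451
finger_force: 30.0
```

>>> step_arm --motion '[{"dp":[0,0,0],"twist":[0,0,0],"hand":0.4},{"dp":[0,0,0],"twist":[0,0,0],"hand":0.4},{"dp":[0,0,0],"twist":[0,0,0],"hand":0.4},{"dp":[0,0,-40],"twist":[0,0,0],"hand":0.4},{"dp":[0,0,-90],"twist":[0,0,0],"hand":0.6}]'

```text
clock: 12.38
tool_pos: [0.6606, -0.0371, 0.2028]
eef_rot: [0.663, 0.749, -0.001, -0.001]
contact_force: [0.7, 0.7, -0.2]
opening: 0.786
finger_force: 0.0
```

```bash
python3 look.py w6
python3 - <<'E'
from h import *
d=load('w6'); block(d,bed(-.022,-.06),.112); block(d,(.605,.2955))
plan([(.605,.2955,.17,15.3)])
E
```

```text
12.425 [ 0.6649 -0.0377  0.2109] [0.6628 0.7488 0.0035 0.0043] [-0.07  0.8   0.11  1.5  -0.11  0.84  0.2 ] 0.795 [ 1.7 -1.   3.1]
block ctr [ 0.6614 -0.0372] wh (40.1, 54.1) short-dir 7.2 z 0.112 3103 white at [ 0.659  -0.0183] [239.  77.]
block ctr [0. 0.] wh (0.0, 0.0) short-dir 0.0 z nan 0 white at [0.    0.019] [230. 230.]
-> (0.605, 0.2955, 0.17, np.float64(15.3)) dp [338.1, -19.5, 40.2] tw [0.011, 0.003, -0.145]
  return _methods._mean(a, axis=axis, dtype=dtype,
  ret = ret.dtype.type(ret / rcount)
```

>>> step_arm --motion '[{"dp":[60,-4,0],"twist":[0,0,-0.03],"hand":0.6},{"dp":[120,-8,0],"twist":[0,0,-0.06],"hand":0.6},{"dp":[180,-12,0],"twist":[0,0,-0.09],"hand":0.6},{"dp":[240,-16,0],"twist":[0,0,-0.12],"hand":0.6},{"dp":[298,-19,0],"twist":[0,0,-0.145],"hand":0.6}]'

```text
clock: 13.05
tool_pos: [0.6057, 0.2584, 0.203]
eef_rot: [0.606, 0.795, 0.0, 0.0]
contact_force: [1.7, -0.3, -0.2]
opening: 0.797
finger_force: 0.0
```

>>> step_arm --motion '[{"dp":[38,-5,20],"twist":[0,0,0],"hand":0.6},{"dp":[38,-5,35],"twist":[0,0,0],"hand":0.6},{"dp":[38,-5,35],"twist":[0,0,0],"hand":0.6}]'

```text
clock: 13.42
tool_pos: [0.5911, 0.2899, 0.1665]
eef_rot: [0.607, 0.795, -0.002, 0.0]
contact_force: [0.4, -0.1, 0.5]
opening: 0.802
finger_force: 0.0
```

```bash
python3 look.py w7 block_yellow block_yellow_white
python3 - <<'E'
from h import *
d=load('w7'); block(d,(.605,.2955))
plan([(.605,.2955,.05,15.3)])
E
```

```text
13.475 [0.5921 0.2893 0.1675] [ 6.076e-01  7.942e-01 -8.000e-04  7.000e-04] [-0.59  0.85  0.12  1.54 -0.13  0.76 -0.15] 0.798 [0.4 0.4 0.7]
block_yellow 0.6 [0.6, 0.298, 0.052] [329, 201]
block_yellow_white 0.76 [0.608, 0.302, 0.049] [338, 198]
block ctr [0.6053 0.2963] wh (40.2, 54.0) short-dir 14.9 z 0.052 2645 white at [0.6004 0.3147] [240.  70.]
-> (0.605, 0.2955, 0.05, np.float64(15.3)) dp [2.8, 13.2, 118.4] tw [0.001, 0.001, -0.003]
```

>>> step_arm --motion '[{"dp":[3.5,13.5,30],"twist":[0,0,0],"hand":0.6},{"dp":[3.5,13.5,70],"twist":[0,0,0],"hand":0.6},{"dp":[3.5,13.5,105],"twist":[0,0,0],"hand":0.6},{"dp":[3.5,13.5,117],"twist":[0,0,0],"hand":0.6},{"dp":[3.5,13.5,117],"twist":[0,0,0],"hand":0.6}]'

```text
clock: 14.2
tool_pos: [0.604, 0.2978, 0.051]
eef_rot: [0.607, 0.795, 0.0, 0.0]
contact_force: [0.5, -0.2, -0.2]
opening: 0.803
finger_force: 0.0
```

>>> step_arm --motion '[{"dp":[0,0,0],"twist":[0,0,0],"hand":-1},{"dp":[0,0,0],"twist":[0,0,0],"hand":-1},{"dp":[0,0,0],"twist":[0,0,0],"hand":-1},{"dp":[0,0,0],"twist":[0,0,0],"hand":-1},{"dp":[0,0,0],"twist":[0,0,0],"hand":-1}]' --force 30

```text
clock: 14.82
tool_pos: [0.6045, 0.2991, 0.0517]
eef_rot: [0.607, 0.795, 0.001, 0.001]
contact_force: [2.2, 0.7, 6.0]
opening: 0.449
finger_force: 30.0
```

>>> step_arm --motion '[{"dp":[0,0,0],"twist":[0,0,0],"hand":-1},{"dp":[0,0,0],"twist":[0,0,0],"hand":-1},{"dp":[0,0,-40],"twist":[0,0,0],"hand":-1},{"dp":[0,0,-90],"twist":[0,0,0],"hand":-1},{"dp":[0,0,-140],"twist":[0,0,0],"hand":-1}]'

```text
clock: 15.45
tool_pos: [0.6016, 0.2977, 0.1903]
eef_rot: [0.607, 0.795, -0.002, -0.001]
contact_force: [1.3, 0.4, -4.5]
opening: 0.455
finger_force: 30.0
```

Run:
```python
from h import *
print(r.get_state()['opening'],r.get_state()['tool_pos'])
plan([(*bed(-.022,.0),.18,7)])
```

```text
0.45500471742342036 [0.60161572 0.2977499  0.19025211]
-> (0.6529, 0.0217, 0.18, np.float64(7.0)) dp [-279.8, -23.3, 10.6] tw [-0.005, 0.001, 0.145]
```

>>> step_arm --motion '[{"dp":[-56,-5,0],"twist":[0,0,0.03],"hand":-1},{"dp":[-112,-10,0],"twist":[0,0,0.06],"hand":-1},{"dp":[-168,-15,0],"twist":[0,0,0.09],"hand":-1},{"dp":[-224,-19,0],"twist":[0,0,0.12],"hand":-1},{"dp":[-272,-23,0],"twist":[0,0,0.145],"hand":-1}]'

```text
clock: 16.08
tool_pos: [0.6515, 0.0273, 0.1891]
eef_rot: [0.663, 0.748, -0.002, -0.001]
contact_force: [-0.9, -0.3, -3.8]
opening: 0.451
finger_force: 30.0
```

>>> step_arm --motion '[{"dp":[-4,0,0],"twist":[0,0,0],"hand":-1},{"dp":[-7,0,10],"twist":[0,0,0],"hand":-1},{"dp":[-7,0,15],"twist":[0,0,0],"hand":-1}]'

```text
clock: 16.45
tool_pos: [0.6525, 0.025, 0.1739]
eef_rot: [0.662, 0.75, -0.001, -0.002]
contact_force: [0.1, 1.0, -4.7]
opening: 0.452
finger_force: 30.0
```

Run:
```python
from h import *
plan([(*bed(-.022,.001),.113,7)])
```

```text
-> (0.6528, 0.0227, 0.113, np.float64(7.0)) dp [-2.4, 0.2, 60.8] tw [-0.003, -0.002, 0.002]
```

>>> step_arm --motion '[{"dp":[-2.5,0,25],"twist":[0,0,0],"hand":-1},{"dp":[-2.5,0,48],"twist":[0,0,0],"hand":-1},{"dp":[-2.5,0,58],"twist":[0,0,0],"hand":-1},{"dp":[-2.5,0,62],"twist":[0,0,0],"hand":-1},{"dp":[-2.5,0,62],"twist":[0,0,0],"hand":-1}]'

```text
clock: 17.08
tool_pos: [0.6545, 0.0211, 0.114]
eef_rot: [0.662, 0.749, 0.0, 0.0]
contact_force: [-0.2, 0.3, -4.5]
opening: 0.451
finger_force: 30.0
```

>>> step_arm --motion '[{"dp":[0,0,0],"twist":[0,0,0],"hand":0.4},{"dp":[0,0,0],"twist":[0,0,0],"hand":0.4},{"dp":[0,0,0],"twist":[0,0,0],"hand":0.4},{"dp":[0,0,-40],"twist":[0,0,0],"hand":0.4},{"dp":[0,0,-90],"twist":[0,0,0],"hand":0.6}]'

```text
clock: 17.7
tool_pos: [0.6535, 0.0207, 0.2039]
eef_rot: [0.663, 0.749, -0.001, -0.001]
contact_force: [0.7, 0.9, 0.7]
opening: 0.785
finger_force: 0.0
```

```bash
python3 look.py w8
python3 - <<'E'
from h import *
d=load('w8'); block(d,bed(-.022,-.06),.112); block(d,bed(-.022,.0),.112)
plan([(.4934,.4277,.18,23)])
E
```

```text
17.75 [0.6578 0.0204 0.2119] [0.6629 0.7487 0.0039 0.0039] [-0.17  0.79  0.12  1.53 -0.12  0.82  0.12] 0.797 [ 0.9 -0.1  3.8]
block ctr [ 0.6603 -0.0283] wh (40.0, 70.2) short-dir 7.3 z 0.1121 3159 white at [ 0.6578 -0.0095] [148. 113.]
block ctr [0.6557 0.011 ] wh (40.1, 68.0) short-dir 6.9 z 0.112 3667 white at [0.6535 0.0299] [215. 123.]
-> (0.4934, 0.4277, 0.18, np.float64(23.0)) dp [424.2, -114.2, 30.4] tw [0.011, 0.002, -0.28]
```

>>> step_arm --motion '[{"dp":[55,-15,0],"twist":[0,0,-0.04],"hand":0.6},{"dp":[110,-30,0],"twist":[0,0,-0.08],"hand":0.6},{"dp":[165,-45,0],"twist":[0,0,-0.12],"hand":0.6},{"dp":[220,-60,0],"twist":[0,0,-0.16],"hand":0.6},{"dp":[275,-75,0],"twist":[0,0,-0.2],"hand":0.6}]'

```text
clock: 18.38
tool_pos: [0.5457, 0.2862, 0.2041]
eef_rot: [0.584, 0.812, 0.001, 0.0]
contact_force: [0.7, 0.4, -0.3]
opening: 0.798
finger_force: 0.0
```

```bash
python3 look.py w9 block_blue
python3 - <<'E'
from h import *
d=load('w9'); block(d,(.4934,.4277))
plan([(.4934,.4277,.17,23)])
E
```

```text
18.425 [0.5405 0.2973 0.2038] [ 0.5787  0.8155  0.0028 -0.004 ] [-0.63  0.75  0.1   1.66 -0.12  0.74 -0.13] 0.797 [-4.2  6.9 -0.2]
block_blue 0.86 [0.497, 0.42, 0.055] [311, 35]
block_blue 0.39 [0.656, 0.418, 0.033] [465, 103]
block ctr [0.4946 0.4251] wh (40.1, 48.0) short-dir 22.9 z 0.0519 2884 white at [0.4872 0.4426] [205.  42.]
-> (0.4934, 0.4277, 0.17, np.float64(23.0)) dp [141.9, -2.0, 34.7] tw [0.0, -0.007, -0.067]
```

>>> step_arm --motion '[{"dp":[50,-2,5],"twist":[0,0,-0.04],"hand":0.6},{"dp":[100,-4,15],"twist":[0,0,-0.08],"hand":0.6},{"dp":[140,-6,25],"twist":[0,0,-0.08],"hand":0.6},{"dp":[140,-6,25],"twist":[0,0,-0.08],"hand":0.6}]'

```text
clock: 18.98
tool_pos: [0.4933, 0.4196, 0.1778]
eef_rot: [0.549, 0.836, 0.0, -0.002]
contact_force: [0.4, -0.2, -0.2]
opening: 0.797
finger_force: 0.0
```

```bash
python3 look.py w10
python3 - <<'E'
from h import *
d=load('w10'); block(d,(.4934,.4277))
plan([(.4934,.4277,.05,23)])
E
```

```text
19.025 [0.4954 0.4166 0.1783] [ 5.505e-01  8.348e-01 -1.000e-04 -3.000e-04] [-0.83  0.82  0.11  1.58 -0.12  0.75 -0.26] 0.8 [ 0.5 -0.5  0.3]
block ctr [0.4931 0.4286] wh (39.9, 53.8) short-dir 23.7 z 0.052 2437 white at [0.4854 0.446 ] [197.  72.]
-> (0.4934, 0.4277, 0.05, np.float64(23.0)) dp [11.0, 2.6, 128.3] tw [-0.0, -0.0, 0.003]
```

>>> step_arm --motion '[{"dp":[11,2.5,40],"twist":[0,0,0],"hand":0.6},{"dp":[11,2.5,80],"twist":[0,0,0],"hand":0.6},{"dp":[11,2.5,115],"twist":[0,0,0],"hand":0.6},{"dp":[11,2.5,128],"twist":[0,0,0],"hand":0.6},{"dp":[11,2.5,128],"twist":[0,0,0],"hand":0.6}]'

```text
clock: 19.65
tool_pos: [0.4951, 0.4252, 0.0507]
eef_rot: [0.552, 0.834, -0.0, 0.0]
contact_force: [-0.1, -0.6, 0.1]
opening: 0.799
finger_force: 0.0
```

>>> step_arm --motion '[{"dp":[0,0,0],"twist":[0,0,0],"hand":-1},{"dp":[0,0,0],"twist":[0,0,0],"hand":-1},{"dp":[0,0,0],"twist":[0,0,0],"hand":-1},{"dp":[0,0,0],"twist":[0,0,0],"hand":-1},{"dp":[0,0,0],"twist":[0,0,0],"hand":-1}]' --force 30

```text
clock: 20.27
tool_pos: [0.4945, 0.4268, 0.0514]
eef_rot: [0.552, 0.834, 0.0, 0.0]
contact_force: [-0.6, -0.8, 6.7]
opening: 0.449
finger_force: 30.0
```

>>> step_arm --motion '[{"dp":[0,0,0],"twist":[0,0,0],"hand":-1},{"dp":[0,0,0],"twist":[0,0,0],"hand":-1},{"dp":[0,0,-40],"twist":[0,0,0],"hand":-1},{"dp":[0,0,-90],"twist":[0,0,0],"hand":-1},{"dp":[0,0,-140],"twist":[0,0,0],"hand":-1}]'

```text
clock: 20.9
tool_pos: [0.4937, 0.4261, 0.1913]
eef_rot: [0.552, 0.834, -0.001, -0.0]
contact_force: [0.9, 0.5, -1.9]
opening: 0.449
finger_force: 30.0
```

Run:
```python
from h import *
print(r.get_state()['opening'],r.get_state()['tool_pos'])
plan([(*bed(-.022,.061),.19,7)])
```

```text
0.44889732360332796 [0.49366396 0.4260829  0.19127228]
-> (0.6455, 0.0823, 0.19, np.float64(7.0)) dp [-375.8, 5.2, 1.5] tw [-0.002, 0.001, 0.28]
```

>>> step_arm --motion '[{"dp":[-60,1,0],"twist":[0,0,0.06],"hand":-1},{"dp":[-120,2,0],"twist":[0,0,0.12],"hand":-1},{"dp":[-180,3,0],"twist":[0,0,0.18],"hand":-1},{"dp":[-240,4,0],"twist":[0,0,0.24],"hand":-1},{"dp":[-300,5,0],"twist":[0,0,0.28],"hand":-1}]'

```text
clock: 21.52
tool_pos: [0.6164, 0.1506, 0.1901]
eef_rot: [0.663, 0.749, -0.0, -0.0]
contact_force: [0.8, 0.1, -2.3]
opening: 0.45
finger_force: 30.0
```

>>> step_arm --motion '[{"dp":[-45,14,0],"twist":[0,0,0],"hand":-1},{"dp":[-73,21,0],"twist":[0,0,0],"hand":-1},{"dp":[-73,21,10],"twist":[0,0,0],"hand":-1},{"dp":[-73,21,15],"twist":[0,0,0],"hand":-1}]'

```text
clock: 22.02
tool_pos: [0.6446, 0.0841, 0.1742]
eef_rot: [0.662, 0.749, -0.001, -0.002]
contact_force: [0.3, -0.6, -2.1]
opening: 0.449
finger_force: 30.0
```

Run:
```python
from h import *
plan([(*bed(-.022,.061),.113,7)])
```

```text
-> (0.6455, 0.0823, 0.113, np.float64(7.0)) dp [-2.0, 0.8, 61.2] tw [-0.003, -0.002, 0.001]
```

>>> step_arm --motion '[{"dp":[-2,1,25],"twist":[0,0,0],"hand":-1},{"dp":[-2,1,48],"twist":[0,0,0],"hand":-1},{"dp":[-2,1,58],"twist":[0,0,0],"hand":-1},{"dp":[-2,1,62],"twist":[0,0,0],"hand":-1},{"dp":[-2,1,63],"twist":[0,0,0],"hand":-1}]'

```text
clock: 22.65
tool_pos: [0.6475, 0.0812, 0.1131]
eef_rot: [0.662, 0.749, 0.0, 0.0]
contact_force: [-0.8, -0.6, -2.1]
opening: 0.453
finger_force: 30.0
```

>>> step_arm --motion '[{"dp":[0,0,0],"twist":[0,0,0],"hand":0.4},{"dp":[0,0,0],"twist":[0,0,0],"hand":0.4},{"dp":[0,0,0],"twist":[0,0,0],"hand":0.4},{"dp":[0,0,-40],"twist":[0,0,0],"hand":0.4},{"dp":[0,0,-90],"twist":[0,0,0],"hand":0.4}]'

```text
clock: 23.28
tool_pos: [0.6465, 0.0805, 0.2029]
eef_rot: [0.663, 0.749, -0.001, -0.001]
contact_force: [0.5, 0.7, 0.3]
opening: 0.702
finger_force: 0.0
```

>>> step_arm --motion '[{"dp":[-10,-40,-20],"twist":[0,0,-0.18],"hand":0.0},{"dp":[-20,-80,-40],"twist":[0,0,-0.36],"hand":0.0},{"dp":[-30,-120,-60],"twist":[0,0,-0.54],"hand":0.0},{"dp":[-40,-160,-70],"twist":[0,0,-0.72],"hand":0.0},{"dp":[-40,-190,-70],"twist":[0,0,-0.9],"hand":0.0}]'

```text
clock: 23.9
tool_pos: [0.4624, 0.0165, 0.2739]
eef_rot: [0.269, 0.963, -0.0, 0.001]
contact_force: [-0.2, -0.4, -0.1]
opening: 0.499
finger_force: 0.0
```

>>> step_arm --motion '[{"dp":[0,0,0],"twist":[0,0,-0.18],"hand":0.0},{"dp":[0,0,0],"twist":[0,0,-0.36],"hand":0.0},{"dp":[0,0,0],"twist":[0,0,-0.54],"hand":0.0},{"dp":[0,0,0],"twist":[0,0,-0.67],"hand":0.0},{"dp":[0,0,0],"twist":[0,0,-0.67],"hand":0.0}]'

```text
clock: 24.52
tool_pos: [0.4636, 0.0175, 0.2729]
eef_rot: [-0.06, 0.998, 0.0, 0.0]
contact_force: [0.7, -0.5, 0.0]
opening: 0.501
finger_force: 0.0
```

```bash
python3 look.py w11
cat > top.py <<'E'
import sys
from h import *
d=load(sys.argv[1]);P=cloud(d);Z=P[...,2]
g=cv2.cvtColor(d['pixels'],cv2.COLOR_RGB2GRAY)
x=P[...,0]-BED[0];y=P[...,1]-BED[1];bx=x*C+y*S;by=-x*S+y*C
m=(np.abs(Z-.112)<.004)&(d['depth']>0)&(np.abs(by)<.13)&(bx>-.08)&(bx<.03)
k,l,st,_=cv2.connectedComponentsWithStats(cv2.morphologyEx(m.astype(np.uint8),cv2.MORPH_OPEN,np.ones((2,2))),connectivity=4)
for i in range(1,k):
    if st[i,4]>100:
        q=l==i; print('blk bx',np.percentile(bx[q],[.5,99.5]).round(4),'by',np.percentile(by[q],[.5,99.5]).round(4),'z',Z[q].mean().round(4),st[i,4], cv2.minAreaRect(np.ascontiguousarray(np.c_[bx[q],by[q]]*1e3,dtype=np.float32)))
m=(np.abs(Z-.084)<.003)&(np.abs(by)<.105)&(bx>-.16)&(bx<.05)&(d['depth']>0)
h,e=np.histogram(bx[m],bins=np.arange(-.12,.05,.002));print([(int(round(a*1e3)),int(n)) for a,n in zip(e,h) if n>5])
hx=bx-(-.055-.166)
m=(bx>-.236)&(bx<-.195)&(np.abs(by)<.06)&(Z>.02)&(d['depth']>0)
if m.any(): print('handle by',np.percentile(by[m],[1,99]).round(4),'ztop',np.percentile(Z[m],98).round(4))
E
python3 top.py w11; python3 -c "
from h import *
plan([(.4517,.0298,.15,97)])"
```

```text
24.575 [0.4636 0.0176 0.2729] [-5.910e-02  9.983e-01  1.000e-04  3.000e-04] [ 0.1   0.48 -0.35  2.01  0.25  0.69  1.28] 0.5 [-0.7 -0.2 -0.1]
blk bx [-0.0296  0.0318] by [-0.082 -0.033] z 0.1109 597 ((-122.5744400024414, -13.997604370117188), (45.5122184753418, 337.9933776855469), 72.5988540649414)
blk bx [-0.0296  0.0321] by [-0.0301  0.0231] z 0.1106 801 ((-128.75205993652344, -3.0396785736083984), (56.59186553955078, 322.1265869140625), 89.22608184814453)
blk bx [-0.0293  0.1151] by [0.0352 0.1065] z 0.107 807 ((-84.99940490722656, 50.75107192993164), (414.1864013671875, 60.69098663330078), 9.113208770751953)
[(-110, 37), (-108, 66), (-106, 102), (-104, 101), (-102, 95), (-100, 98), (-98, 99), (-96, 95), (-94, 96), (-92, 93), (-90, 106), (-88, 99), (-86, 94), (-84, 107), (-82, 104), (-80, 84), (-78, 123), (-76, 94), (-74, 96), (-72, 112), (-70, 88), (-68, 143), (-66, 108), (-64, 115), (-62, 119), (0, 31), (2, 20), (4, 18), (6, 22), (8, 6), (10, 12), (12, 16), (14, 18), (16, 18), (18, 16), (20, 15), (22, 15), (24, 18), (26, 16), (28, 21), (30, 49)]
handle by [-0.0599  0.0586] ztop 0.3533
-> (0.4517, 0.0298, 0.15, np.float64(97.0)) dp [10.4, 13.5, 122.9] tw [0.0, 0.001, -0.004]
```

View pics/w11.png

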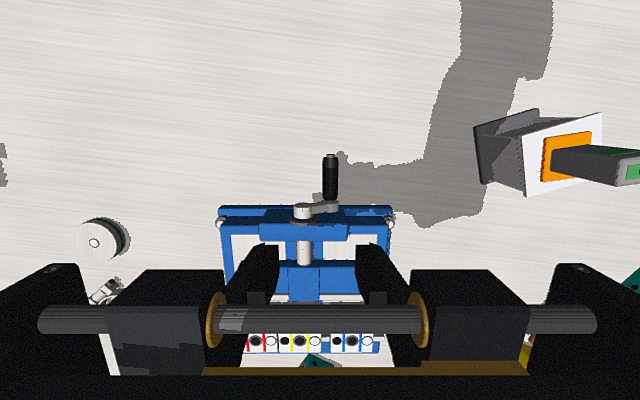

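>>> step_arm --motion '[{"dp":[10.5,13.5,50],"twist":[0,0,0],"hand":0.0},{"dp":[10.5,13.5,100],"twist":[0,0,0],"hand":0.0},{"dp":[10.5,13.5,150],"twist":[0,0,0],"hand":0.0},{"dp":[10.5,13.5,190],"twist":[0,0,0],"hand":0.0},{"dp":[10.5,13.5,208],"twist":[0,0,0],"hand":0.0}]'

```text
clock: 25.2
tool_pos: [0.451, 0.0299, 0.0628]
eef_rot: [-0.06, 0.998, -0.001, -0.001]
contact_force: [-0.3, -0.2, 0.3]
opening: 0.496
finger_force: 0.0
```

>>> step_arm --motion '[{"dp":[0,0,0],"twist":[0,0,0],"hand":0},{"dp":[0,0,0],"twist":[0,0,0],"hand":-1},{"dp":[0,0,0],"twist":[0,0,0],"hand":-1},{"dp":[0,0,0],"twist":[0,0,0],"hand":-1},{"dp":[0,0,0],"twist":[0,0,0],"hand":-1}]' --force 45

```text
clock: 25.82
tool_pos: [0.4519, 0.0322, 0.0654]
eef_rot: [-0.062, 0.998, 0.002, 0.001]
contact_force: [-0.5, 5.0, 1.2]
opening: 0.212
finger_force: 45.0
```

>>> step_arm --motion '[{"dp":[0,0,0],"twist":[0,0,0],"hand":-1},{"dp":[0,0,0],"twist":[0,0,0],"hand":-1}]'

```text
clock: 26.08
tool_pos: [0.4519, 0.0321, 0.0654]
eef_rot: [-0.062, 0.998, 0.002, 0.001]
contact_force: [-1.2, 5.2, 2.2]
opening: 0.215
finger_force: 45.0
```

Run:
```python
from h import *
s=r.get_state();print(s['opening'],s['finger_force'],s['contact_force'])
p=s['tool_pos'];g=p+np.array([0,0,-.011]);x=g[:2]-BED[:2];print('grip in vise: x',55+1e3*(x[0]*C+x[1]*S),'y',1e3*(-x[0]*S+x[1]*C),'z',1e3*g[2])
t0=243
for t in range(t0+30,t0+12*30+1,30):
    a,b=np.radians(t),np.radians(t0);print(t,round(-38*(np.sin(a)-np.sin(b)),1),round(-38*(np.cos(a)-np.cos(b)),1))
```

```text
0.21462019557434292 44.999871253967285 [-1.20672652  5.16644208  2.15277099]
grip in vise: x -165.26835271992718 y 34.8249932416451 z 54.407728108134826
273 4.1 -19.2
303 -2.0 -37.9
333 -16.6 -51.1
363 -35.8 -55.2
393 -54.6 -49.1
423 -67.7 -34.5
453 -71.8 -15.3
483 -65.7 3.4
513 -51.1 16.6
543 -31.9 20.7
573 -13.2 14.6
603 0.0 -0.0
```

Run:
```python
import numpy as np
for t0 in(243,363,483):
    a,b=np.radians(t0+24*np.arange(1,6)),np.radians(t0)
    print(t0,np.c_[-38*(np.sin(a)-np.sin(b)),-38*(np.cos(a)-np.cos(b))].round(1).tolist())
```

```text
243 [[4.1, -15.3], [1.6, -30.9], [-7.0, -44.1], [-20.2, -52.7], [-35.8, -55.2]]
363 [[-15.3, 4.1], [-27.5, 14.0], [-34.7, 28.1], [-35.5, 43.9], [-29.9, 58.6]]
483 [[11.2, 11.2], [25.9, 16.8], [41.7, 16.0], [55.8, 8.8], [65.7, -3.4]]
```

>>> step_arm --motion '[{"dp":[0,6,-15.3],"twist":[0,0,0],"hand":-1},{"dp":[0,3.6,-30.9],"twist":[0,0,0],"hand":-1},{"dp":[0,-5,-44.1],"twist":[0,0,0],"hand":-1},{"dp":[0,-18.2,-52.7],"twist":[0,0,0],"hand":-1},{"dp":[0,-33.8,-55.2],"twist":[0,0,0],"hand":-1}]'

```text
clock: 26.7
tool_pos: [0.4559, -0.0006, 0.1216]
eef_rot: [-0.062, 0.998, 0.002, 0.002]
contact_force: [-1.6, 6.8, 5.3]
opening: 0.214
finger_force: 45.0
```

```bash
cat > cr.py <<'E'
from h import *
s=r.get_state()
p=s['tool_pos'];g=p+np.array([0,0,-.011]);x=g[:2]-BED[:2];X,Y,Z=55+1e3*(x[0]*C+x[1]*S),1e3*(-x[0]*S+x[1]*C),1e3*g[2]-70
f=s['contact_force'];print(s['clock'],'op',s['opening'],'vise',round(X,1),round(Y,1),round(Z,1),'rad',round(np.hypot(Y,Z),1),'theta',round(np.degrees(np.arctan2(-Y,Z))%360,1),'F vise',(f[0]*C+f[1]*S).round(1),(-f[0]*S+f[1]*C).round(1),f[2].round(1))
E
python3 cr.py
```

```text
26.7 op 0.21443661786939663 vise -165.3 1.8 40.6 rad 40.6 theta 357.4 F vise -0.8 6.9 5.3
```

>>> step_arm --motion '[{"dp":[0,-15.3,4.1],"twist":[0,0,0],"hand":-1},{"dp":[0,-27.5,14],"twist":[0,0,0],"hand":-1},{"dp":[0,-34.7,28.1],"twist":[0,0,0],"hand":-1},{"dp":[0,-35.5,43.9],"twist":[0,0,0],"hand":-1},{"dp":[0,-29.9,58.6],"twist":[0,0,0],"hand":-1}]'

```text
clock: 27.32
tool_pos: [0.4597, -0.0318, 0.0613]
eef_rot: [-0.061, 0.998, 0.001, 0.001]
contact_force: [-2.8, 10.2, 13.1]
opening: 0.211
finger_force: 45.0
```

>>> step_arm --motion '[{"dp":[0,11.2,11.2],"twist":[0,0,0],"hand":-1},{"dp":[0,25.9,16.8],"twist":[0,0,0],"hand":-1},{"dp":[0,41.7,16],"twist":[0,0,0],"hand":-1},{"dp":[0,55.8,8.8],"twist":[0,0,0],"hand":-1},{"dp":[0,65.7,-3.4],"twist":[0,0,0],"hand":-1}]'

```text
clock: 27.95
tool_pos: [0.4519, 0.0319, 0.0644]
eef_rot: [-0.06, 0.998, -0.001, 0.0]
contact_force: [3.4, -4.3, -5.7]
opening: 0.212
finger_force: 45.0
```

```bash
python3 cr.py
```

```text
27.95 op 0.2116700172046349 vise -165.3 34.6 -16.6 rad 38.4 theta 244.4 F vise 2.9 -4.7 -5.7
```

>>> step_arm --motion '[{"dp":[0,4.1,-15.3],"twist":[0,0,0],"hand":-1},{"dp":[0,1.6,-30.9],"twist":[0,0,0],"hand":-1},{"dp":[0,-7,-44.1],"twist":[0,0,0],"hand":-1},{"dp":[0,-20.2,-52.7],"twist":[0,0,0],"hand":-1},{"dp":[0,-35.8,-55.2],"twist":[0,0,0],"hand":-1}]'

```text
clock: 28.58
tool_pos: [0.4557, 0.0009, 0.1214]
eef_rot: [-0.063, 0.998, 0.004, 0.002]
contact_force: [-2.3, 6.5, 10.8]
opening: 0.219
finger_force: 45.0
```

>>> step_arm --motion '[{"dp":[0,-15.3,4.1],"twist":[0,0,0],"hand":-1},{"dp":[0,-27.5,14],"twist":[0,0,0],"hand":-1},{"dp":[0,-34.7,28.1],"twist":[0,0,0],"hand":-1},{"dp":[0,-35.5,43.9],"twist":[0,0,0],"hand":-1},{"dp":[0,-29.9,58.6],"twist":[0,0,0],"hand":-1}]'

```text
clock: 29.2
tool_pos: [0.4597, -0.0318, 0.0615]
eef_rot: [-0.061, 0.998, 0.001, 0.001]
contact_force: [-1.4, 6.8, 10.8]
opening: 0.212
finger_force: 45.0
```

>>> step_arm --motion '[{"dp":[0,11.2,11.2],"twist":[0,0,0],"hand":-1},{"dp":[0,25.9,16.8],"twist":[0,0,0],"hand":-1},{"dp":[0,33.8,17.2],"twist":[0,0,0],"hand":-1}]'

```text
clock: 29.58
tool_pos: [0.4558, -0.0005, 0.0453]
eef_rot: [-0.06, 0.998, -0.002, 0.001]
contact_force: [1.5, -5.5, 13.9]
opening: 0.214
finger_force: 45.0
```

```bash
python3 cr.py
python3 - <<'E'
import numpy as np
t0=543
a,b=np.radians(t0+np.array([6,12,18,24,30,36,42,48,54,60])),np.radians(t0)
print(t0,np.c_[-38*(np.sin(a)-np.sin(b)),-38*(np.cos(a)-np.cos(b))].round(1).tolist())
E
```

```text
29.575 op 0.2138268531137278 vise -165.3 2.0 -35.7 rad 35.8 theta 183.2 F vise 0.8 -5.6 13.9
543 [[4.0, -0.4], [7.8, -1.2], [11.6, -2.5], [15.3, -4.1], [18.7, -6.1], [21.9, -8.4], [24.9, -11.1], [27.5, -14.0], [29.9, -17.3], [31.9, -20.7]]
```

>>> step_arm --motion '[{"dp":[0,4,-0.4],"twist":[0,0,0],"hand":-1},{"dp":[0,7.8,-1.2],"twist":[0,0,0],"hand":-1},{"dp":[0,11.6,-2.5],"twist":[0,0,0],"hand":-1},{"dp":[0,15.3,-4.1],"twist":[0,0,0],"hand":-1}]'

```text
clock: 30.08
tool_pos: [0.4542, 0.0132, 0.0484]
eef_rot: [-0.059, 0.998, -0.002, 0.0]
contact_force: [2.4, -4.6, -3.7]
opening: 0.214
finger_force: 45.0
```

```bash
python3 cr.py
```

```text
30.075 op 0.21419378448922521 vise -165.3 15.7 -32.6 rad 36.1 theta 205.8 F vise 1.8 -4.9 -3.7
```

>>> step_arm --motion '[{"dp":[0,3.4,-2],"twist":[0,0,0],"hand":-1},{"dp":[0,6.6,-4.3],"twist":[0,0,0],"hand":-1},{"dp":[0,6.6,-4.3],"twist":[0,0,0],"hand":-1}]'

```text
clock: 30.45
tool_pos: [0.4532, 0.0212, 0.0527]
eef_rot: [-0.06, 0.998, -0.001, 0.001]
contact_force: [2.0, -3.7, -3.3]
opening: 0.209
finger_force: 45.0
```

```bash
python3 cr.py
```

```text
30.45 op 0.20880891755110328 vise -165.3 23.8 -28.3 rad 37.0 theta 220.1 F vise 1.5 -3.9 -3.3
```

>>> step_arm --motion '[{"dp":[0,3,-2.7],"twist":[0,0,0],"hand":-1},{"dp":[0,5.6,-5.6],"twist":[0,0,0],"hand":-1},{"dp":[0,5.6,-5.6],"twist":[0,0,0],"hand":-1}]'

```text
clock: 30.82
tool_pos: [0.4525, 0.0266, 0.0577]
eef_rot: [-0.06, 0.998, -0.001, 0.0]
contact_force: [4.4, -3.6, -10.6]
opening: 0.211
finger_force: 45.0
```

```bash
python3 cr.py
```

```text
30.825 op 0.21105432464215437 vise -165.3 29.3 -23.3 rad 37.4 theta 231.5 F vise 4.0 -4.1 -10.6
```

>>> step_arm --motion '[{"dp":[0,2.4,-3.2],"twist":[0,0,0],"hand":-1},{"dp":[0,2.4,-3.2],"twist":[0,0,0],"hand":-1}]'

```text
clock: 31.08
tool_pos: [0.4522, 0.0289, 0.0604]
eef_rot: [-0.06, 0.998, -0.001, -0.0]
contact_force: [5.5, -4.5, -17.0]
opening: 0.212
finger_force: 45.0
```

```bash
python3 cr.py
```

```text
31.075 op 0.2122139342279335 vise -165.3 31.5 -20.6 rad 37.6 theta 236.9 F vise 4.9 -5.1 -17.0
```

>>> step_arm --motion '[{"dp":[0,0,0],"twist":[0,0,0],"hand":0.1},{"dp":[0,0,0],"twist":[0,0,0],"hand":0.1},{"dp":[0,0,0],"twist":[0,0,0],"hand":0.1},{"dp":[0,0,0],"twist":[0,0,0],"hand":0.1},{"dp":[0,0,-40],"twist":[0,0,0],"hand":0.1}]'

```text
clock: 31.7
tool_pos: [0.4499, 0.0301, 0.1]
eef_rot: [-0.062, 0.998, -0.001, -0.003]
contact_force: [0.5, 0.7, -0.5]
opening: 0.55
finger_force: 0.0
```

>>> step_arm --motion '[{"dp":[0,0,-60],"twist":[0,0,0],"hand":1},{"dp":[0,0,-120],"twist":[0,0,0],"hand":1},{"dp":[-45,0,-160],"twist":[0,0,0],"hand":1},{"dp":[-100,0,-190],"twist":[0,0,0],"hand":1},{"dp":[-130,0,-200],"twist":[0,0,0],"hand":1}]'

```text
clock: 32.33
tool_pos: [0.5831, 0.0461, 0.3035]
eef_rot: [-0.06, 0.998, 0.001, 0.002]
contact_force: [-0.1, 0.7, -1.4]
opening: 0.996
finger_force: 0.0
```

>>> step_arm --motion '[{"dp":[0,0,0],"twist":[0,0,0],"hand":1},{"dp":[0,0,0],"twist":[0,0,0],"hand":1}]'

```text
clock: 32.58
tool_pos: [0.5786, 0.0455, 0.3003]
eef_rot: [-0.061, 0.998, -0.0, -0.002]
contact_force: [-0.3, -0.6, -0.5]
opening: 0.999
finger_force: 0.0
```

```bash
python3 look.py w12; python3 top.py w12
python3 - <<'E'
from h import *
d=load('w12'); cv2.imwrite('pics/w12c.png',cv2.resize(d['pixels'][110:330,180:460,::-1],None,fx=2.5,fy=2.5))
print(rect(d,(.6,-.295),.018,.026,.05)); plan([(.3957,.2728,.28,15.4)])
E
```

```text
32.625 [0.5785 0.0454 0.3004] [-6.120e-02  9.981e-01 -5.000e-04 -1.500e-03] [ 0.25  0.66 -0.71  1.64  0.48  1.03  1.08] 1.001 [ 0.3  0.3 -0.2]
blk bx [-0.0986  0.0167] by [0.034 0.097] z 0.1118 1312 ((-77.42159271240234, 65.48066711425781), (189.6167449951172, 62.94404983520508), 1.231429100036621)
blk bx [-0.1715  0.0168] by [-0.0849  0.032 ] z 0.1162 997 ((-83.20663452148438, -34.53861999511719), (62.08798599243164, 212.24606323242188), 69.32254028320312)
blk bx [-0.0393  0.0168] by [-0.0301  0.0229] z 0.112 1318 ((-77.43900299072266, -1.4863739013671875), (57.18465042114258, 191.37188720703125), 87.05857849121094)
[(-90, 52), (-88, 101), (-86, 206), (-84, 212), (-82, 159), (-80, 233), (-78, 142), (-76, 237), (-74, 141), (-72, 234), (-70, 136), (-68, 232), (-66, 148), (-64, 226), (-62, 131), (-60, 227), (-58, 143), (-56, 221), (-54, 132), (-52, 211), (-50, 135), (-48, 296), (-46, 216), (-44, 254), (-42, 187), (-40, 165), (0, 30), (2, 24), (4, 23), (6, 25), (8, 8), (10, 29), (12, 22), (14, 39), (16, 164), (18, 164), (20, 113), (22, 154), (24, 173), (26, 132), (28, 114), (30, 85)]
handle by [0.0155 0.0344] ztop 0.0518
(array([ 0.59965961, -0.29516507]), (61.5, 63.8), 6.542726993560791, np.float64(0.0221), 1607)
-> (0.3957, 0.2728, 0.28, np.float64(15.4)) dp [153.6, 248.0, 20.7] tw [-0.003, -0.002, 1.424]
```

View pics/w12c.png

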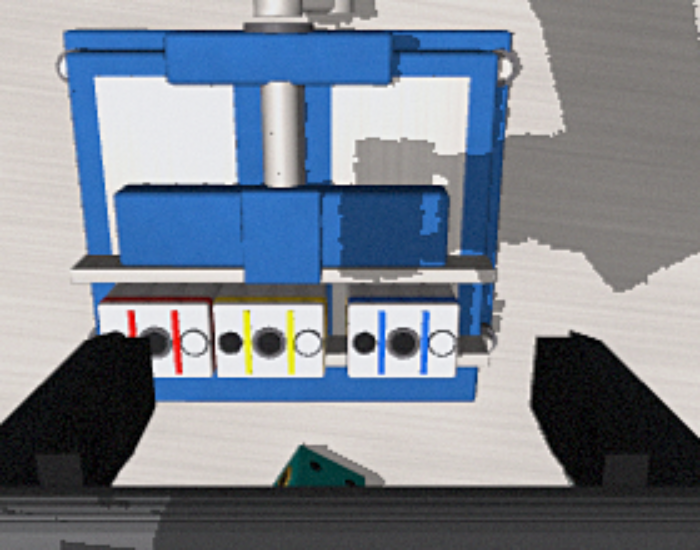

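Run:
```python
from h import *
d=load('w12')
for n,(u,v) in dict(rw=(195,343),rport=(156,342),yb=(230,343),yw=(308,343),bb=(364,343),bw=(441,344)).items():
    u,v=u/2.5+180,v/2.5+110
    ray=d['T'][:3,:3]@np.array([(u-d['cx'])/d['fx'],(v-d['cy'])/d['fy'],1]);o=d['T'][:3,3]
    w=o+ray*(.112-o[2])/ray[2];x=w[:2]-BED[:2];print(n,w.round(4),'bed',(x[0]*C+x[1]*S).round(4),(-x[0]*S+x[1]*C).round(4))
g=d['pixels'];u,v=pix(d,[.5997,-.295,.022]);print('ref px',u,v)
P=cloud(d);Z=P[...,2]
x=P[...,0]-BED[0];y=P[...,1]-BED[1];bx=x*C+y*S;by=-x*S+y*C
m=(np.abs(Z-.112)<.003)&(d['depth']>0)&(bx>-.06)&(bx<.02)
for a,b in((-.085,-.034),(-.030,.028),(.034,.095)):
    k=m&(by>a)&(by<b);print(np.percentile(bx[k],[1,99]).round(4),np.percentile(by[k],[1,99]).round(4),k.sum())
k=m&(bx>-.038)&(bx<-.004);h,e=np.histogram(by[k],np.arange(-.1,.1,.002));print([(int(round(a*1e3)),int(n)) for a,n in zip(e,h)])
```

```text
rw [ 0.6608 -0.0178  0.112 ] bed -0.019 -0.0402
rport [ 0.6626 -0.0368  0.112 ] bed -0.0195 -0.0593
yb [ 0.6587 -0.0008  0.112 ] bed -0.019 -0.0231
yw [0.6541 0.037  0.112 ] bed -0.019 0.0151
bb [0.6507 0.0642 0.112 ] bed -0.019 0.0425
bw [0.6467 0.1017 0.112 ] bed -0.0185 0.0801
ref px 79.0803099271885 159.12089042133368
[-0.0399 -0.0011] [-0.0841 -0.0344] 948
[-0.0397 -0.0014] [-0.0294  0.0221] 1283
[-0.0396 -0.0012] [0.0344 0.0867] 1309
[(-100, 0), (-98, 0), (-96, 0), (-94, 0), (-92, 0), (-90, 0), (-88, 7), (-86, 16), (-84, 17), (-82, 16), (-80, 18), (-78, 18), (-76, 22), (-74, 16), (-72, 21), (-70, 18), (-68, 22), (-66, 17), (-64, 23), (-62, 43), (-60, 47), (-58, 37), (-56, 45), (-54, 41), (-52, 37), (-50, 45), (-48, 41), (-46, 39), (-44, 43), (-42, 41), (-40, 44), (-38, 41), (-36, 44), (-34, 26), (-32, 27), (-30, 39), (-28, 44), (-26, 42), (-24, 44), (-22, 42), (-20, 38), (-18, 43), (-16, 40), (-14, 44), (-12, 43), (-10, 42), (-8, 37), (-6, 44), (-4, 45), (-2, 38), (0, 45), (2, 41), (4, 38), (6, 47), (8, 38), (10, 39), (12, 51), (14, 32), (16, 43), (18, 50), (20, 26), (22, 24), (24, 0), (26, 0), (28, 0), (30, 0), (32, 0), (34, 50), (36, 35), (38, 41), (40, 51), (42, 27), (44, 50), (46, 51), (48, 30), (50, 49), (52, 42), (54, 36), (56, 52), (58, 42), (60, 37), (62, 46), (64, 40), (66, 39), (68, 43), (70, 43), (72, 39), (74, 43), (76, 43), (78, 38), (80, 46), (82, 39), (84, 39), (86, 32), (88, 0), (90, 0), (92, 0), (94, 0), (96, 0)]
```

>>> step_arm --motion '[{"dp":[30,49,0],"twist":[0,0,0.18],"hand":0.2},{"dp":[60,98,0],"twist":[0,0,0.36],"hand":0.2},{"dp":[90,147,0],"twist":[0,0,0.54],"hand":0.2},{"dp":[120,196,0],"twist":[0,0,0.72],"hand":0.2},{"dp":[150,243,0],"twist":[0,0,0.9],"hand":0.2}]'

```text
clock: 33.25
tool_pos: [0.3996, 0.2689, 0.301]
eef_rot: [0.382, 0.924, -0.001, -0.0]
contact_force: [0.3, 1.2, 1.2]
opening: 0.599
finger_force: 0.0
```

>>> step_arm --motion '[{"dp":[0,0,0],"twist":[0,0,0.18],"hand":0.2},{"dp":[0,0,0],"twist":[0,0,0.36],"hand":0.2},{"dp":[0,0,0],"twist":[0,0,0.524],"hand":0.2},{"dp":[0,0,0],"twist":[0,0,0.524],"hand":0.2}]'

```text
clock: 33.75
tool_pos: [0.401, 0.2679, 0.301]
eef_rot: [0.605, 0.796, -0.001, 0.0]
contact_force: [-0.7, -1.1, -0.3]
opening: 0.598
finger_force: 0.0
```

```bash
python3 look.py w13
python3 - <<'E'
from h import *
d=load('w13')
print(rect(d,(.3957,.2728),.166,.178,.05),rect(d,(.3957,.2728),.099,.106,.05),rect(d,(.3957,.2728),.085,.0965,.08))
plan([(.3957,.2728,.15,15.4)])
E
```

```text
33.8 [0.4012 0.268  0.3011] [ 6.049e-01  7.963e-01 -7.000e-04 -0.000e+00] [-0.47  0.46 -0.32  1.92  0.2   0.79 -0.63] 0.602 [ 0.5  0.1 -0.1]
(array([0.39502481, 0.27315643]), (23.8, 37.1), 15.811141014099121, np.float64(0.1728), 1001) (array([0.3957395 , 0.27291812]), (45.9, 46.9), 104.13928699493408, np.float64(0.1008), 671) (array([0.3954205 , 0.27230402]), (70.1, 80.6), 24.073406219482422, np.float64(0.0948), 1947)
-> (0.3957, 0.2728, 0.15, np.float64(15.4)) dp [6.2, -3.8, 151.1] tw [-0.001, 0.001, 0.003]
```

>>> step_arm --motion '[{"dp":[6.4,-4,30],"twist":[0,0,0],"hand":0.2},{"dp":[6.4,-4,80],"twist":[0,0,0],"hand":0.2},{"dp":[6.4,-4,120],"twist":[0,0,0],"hand":0.2},{"dp":[6.4,-4,150],"twist":[0,0,0],"hand":0.2},{"dp":[6.4,-4,156],"twist":[0,0,0],"hand":0.2}]'

```text
clock: 34.42
tool_pos: [0.3954, 0.2729, 0.1438]
eef_rot: [0.605, 0.796, -0.002, -0.001]
contact_force: [0.4, 0.8, 0.1]
opening: 0.597
finger_force: 0.0
```

>>> step_arm --motion '[{"dp":[0,0,0],"twist":[0,0,0],"hand":0.2},{"dp":[0,0,0],"twist":[0,0,0],"hand":-1},{"dp":[0,0,0],"twist":[0,0,0],"hand":-1},{"dp":[0,0,0],"twist":[0,0,0],"hand":-1},{"dp":[0,0,0],"twist":[0,0,0],"hand":-1}]' --force 35

```text
clock: 35.05
tool_pos: [0.3966, 0.2738, 0.1458]
eef_rot: [0.606, 0.795, 0.0, 0.0]
contact_force: [-1.2, -0.4, 6.1]
opening: 0.264
finger_force: 35.0
```

>>> step_arm --motion '[{"dp":[0,0,0],"twist":[0,0,0],"hand":-1},{"dp":[0,0,0],"twist":[0,0,0],"hand":-1},{"dp":[0,0,0],"twist":[0,0,0],"hand":-1}]'

```text
clock: 35.42
tool_pos: [0.3966, 0.2738, 0.1458]
eef_rot: [0.606, 0.795, 0.0, 0.0]
contact_force: [-1.0, -0.3, 5.9]
opening: 0.269
finger_force: 35.0
```

Run:
```python
from h import *
s=r.get_state();print(s['opening'],s['finger_force'],s['contact_force'],s['tool_pos'],s['eef_rot'].round(4))
```

```text
0.2690795365776203 34.999761851504445 [-0.98106205 -0.2693167   5.86149583] [0.39657904 0.27381557 0.1458001 ] [6.062e-01 7.953e-01 1.000e-04 1.000e-04]
```

>>> step_arm --motion '[{"dp":[0,0,-20],"twist":[0,0,0],"hand":-1},{"dp":[0,0,-50],"twist":[0,0,0],"hand":-1},{"dp":[0,0,-90],"twist":[0,0,0],"hand":-1},{"dp":[0,0,-130],"twist":[0,0,0],"hand":-1},{"dp":[-20,2,-140],"twist":[0,0,0],"hand":-1}]'

```text
clock: 36.05
tool_pos: [0.4043, 0.2571, 0.2877]
eef_rot: [0.605, 0.796, 0.003, 0.0]
contact_force: [1.0, -1.1, -1.9]
opening: 0.267
finger_force: 35.0
```

>>> step_arm --motion '[{"dp":[-56,4,0],"twist":[0,0,0],"hand":-1},{"dp":[-112,8,0],"twist":[0,0,0],"hand":-1},{"dp":[-168,13,0],"twist":[0,0,0],"hand":-1},{"dp":[-224,17,0],"twist":[0,0,0],"hand":-1},{"dp":[-280,21,0],"twist":[0,0,0],"hand":-1}]'

```text
clock: 36.67
tool_pos: [0.4985, -0.0112, 0.2851]
eef_rot: [0.606, 0.795, -0.0, -0.0]
contact_force: [0.9, 0.5, -1.1]
opening: 0.273
finger_force: 35.0
```

>>> step_arm --motion '[{"dp":[-56,4,0],"twist":[0,0,0],"hand":-1},{"dp":[-112,8,0],"twist":[0,0,0],"hand":-1},{"dp":[-168,13,0],"twist":[0,0,0],"hand":-1},{"dp":[-224,17,0],"twist":[0,0,0],"hand":-1},{"dp":[-260,21,0],"twist":[0,0,0],"hand":-1}]'

```text
clock: 37.3
tool_pos: [0.5869, -0.2583, 0.2845]
eef_rot: [0.608, 0.794, -0.001, -0.0]
contact_force: [0.7, 0.8, -1.5]
opening: 0.27
finger_force: 35.0
```

```bash
python3 look.py w14 reference_dot pen_tip
python3 - <<'E'
from h import *
d=load('w14')
print(rect(d,(.5997,-.295),.018,.026,.05))
plan([(.5997,-.295,.19,15.4)])
E
```

```text
37.35 [ 0.5878 -0.2635  0.2842] [ 0.6095  0.7927 -0.002   0.0019] [ 0.52  0.7  -0.33  1.47  0.25  1.01  0.39] 0.272 [ 2.2 -5.6 -1.5]
reference_dot 0.88 [0.594, -0.281, 0.019] [317, 190]
reference_dot 0.39 [0.585, -0.242, 0.294] [321, 257]
(array([ 0.59590027, -0.28400449]), (40.1, 62.1), 105.60101795196533, np.float64(0.0219), 948)
-> (0.5997, -0.295, 0.19, np.float64(15.4)) dp [-40.0, 2.8, 94.1] tw [-0.001, 0.0, -0.005]
```

View pics/w14.png

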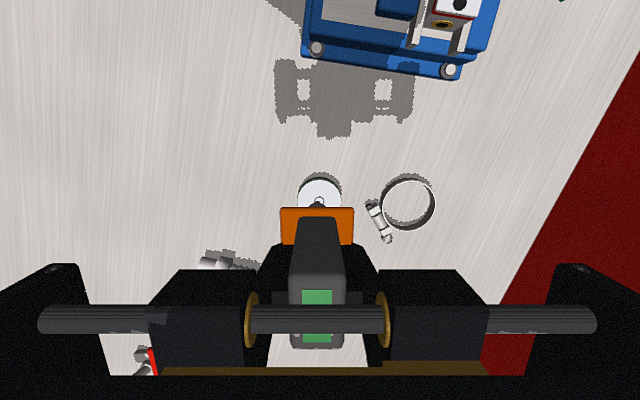

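>>> step_arm --motion '[{"dp":[-35,3,20],"twist":[0,0,0],"hand":-1},{"dp":[-40,3,60],"twist":[0,0,0],"hand":-1},{"dp":[-40,3,95],"twist":[0,0,0],"hand":-1},{"dp":[-40,3,110],"twist":[0,0,0],"hand":-1},{"dp":[-40,3,115],"twist":[0,0,0],"hand":-1}]'

```text
clock: 38.08
tool_pos: [0.6009, -0.291, 0.17]
eef_rot: [0.606, 0.796, 0.0, -0.001]
contact_force: [0.2, 0.2, -1.4]
opening: 0.27
finger_force: 35.0
```

```bash
python3 look.py w15
python3 - <<'E'
from h import *
plan([(.5997,-.295,.147,15.4)])
# pen top tilt: fit visible points on pen top cap & body
d=load('w15');s=r.get_state();P=cloud(d).reshape(-1,3);R0=R.from_quat(s['eef_rot']).as_matrix();t=(P-s['tool_pos'])@R0*1e3
z=d['depth'].ravel()
m=(z>0)&(np.abs(t[:,1])<30)&(np.abs(t[:,0])<40)&(t[:,2]<60)&(t[:,2]>-40)
h,e=np.histogram(t[m,2],np.arange(-40,60,4));print(list(zip(e.tolist(),h.tolist())))
for a,b in((-30,-25),(41,49)):
    k=m&(t[:,2]>a)&(t[:,2]<b);print(a,np.percentile(t[k],[3,50,97],axis=0).round(1).tolist())
E
```

```text
38.125 [ 0.6011 -0.2914  0.1702] [ 6.059e-01  7.956e-01  2.000e-04 -2.000e-04] [ 0.54  0.86 -0.3   1.5   0.31  0.83  0.4 ] 0.269 [-0.1 -0.  -1.8]
-> (0.5997, -0.295, 0.147, np.float64(15.4)) dp [-3.1, -2.3, 23.2] tw [0.0, -0.001, 0.0]
[(-40, 118), (-36, 103), (-32, 219), (-28, 2790), (-24, 1059), (-20, 576), (-16, 557), (-12, 512), (-8, 450), (-4, 435), (0, 384), (4, 350), (8, 307), (12, 294), (16, 237), (20, 172), (24, 110), (28, 93), (32, 89), (36, 87), (40, 82), (44, 1509), (48, 40), (52, 0)]
-30 [[-16.9, -20.0, -28.5], [9.4, -0.5, -26.7], [17.9, 19.1, -25.3]]
41 [[-1.0, -23.4, 43.8], [15.9, -0.7, 45.4], [22.6, 22.3, 47.7]]
```

```bash
cat > tilt.py <<'E'
import sys
from h import *
d=load(sys.argv[1]);P=cloud(d).reshape(-1,3);Ti=np.linalg.inv(d['T']@np.linalg.inv(np.array(r.snapshot('wrist')['mount'])))
t=(P@Ti[:3,:3].T+Ti[:3,3])*1e3;z=d['depth'].ravel()
for a,b,x0,x1 in((-31,-23.5,-14,15),(41,50,14,22)):
    k=(z>0)&(np.abs(t[:,1])<(9 if a<0 else 20))&(t[:,0]>x0)&(t[:,0]<x1)&(t[:,2]>a)&(t[:,2]<b);q=t[k]
    A=np.c_[q[:,:2],np.ones(len(q))];c=np.linalg.lstsq(A,q[:,2],rcond=None)[0];print('slope x,y,z0',c.round(3),len(q),'resid',np.std(q[:,2]-A@c).round(2))
    k=(z>0)&(np.abs(t[:,1])<30)&(t[:,2]>a)&(t[:,2]<b)&(np.abs(t[:,0])<40);print('x,y range',np.percentile(t[k][:,0],[1,99]).round(1),np.percentile(t[k][:,1],[1,99]).round(1))
E
python3 tilt.py w15
```

```text
slope x,y,z0 [ 8.0000e-03  1.0000e-03 -2.7151e+01] 1314 resid 0.55
x,y range [-18.2  18.4] [-22.8  22.6]
slope x,y,z0 [1.7200e-01 2.0000e-03 4.1963e+01] 661 resid 1.09
x,y range [-2.3 22.3] [-23.8  23.2]
```

>>> step_arm --motion '[{"dp":[-3,-2,8],"twist":[0,0,0],"hand":-1},{"dp":[-3,-2,16],"twist":[0,0,0],"hand":-1},{"dp":[-3,-2,20],"twist":[0,0,0],"hand":-1},{"dp":[-3,-2,22],"twist":[0,0,0],"hand":-1},{"dp":[-3,-2,23.5],"twist":[0,0,0],"hand":-1}]'

```text
clock: 38.8
tool_pos: [0.5996, -0.2959, 0.147]
eef_rot: [0.606, 0.795, -0.0, -0.0]
contact_force: [-1.4, -0.4, 1.1]
opening: 0.269
finger_force: 35.0
```

>>> step_arm --motion '[{"dp":[0,0,0],"twist":[0,0,0],"hand":-1},{"dp":[0,0,0],"twist":[0,0,0],"hand":-1}]'

```text
clock: 39.05
tool_pos: [0.5996, -0.2959, 0.147]
eef_rot: [0.606, 0.795, -0.0, -0.0]
contact_force: [-1.5, -0.2, 2.2]
opening: 0.268
finger_force: 35.0
```

Run:
```python
from h import *
s=r.get_state();print(s['contact_force'],s['tool_pos'])
plan([(.5997,-.295,.147,15.4)])
```

```text
[-1.52535787 -0.16930509  2.17189849] [ 0.59960239 -0.29585387  0.14700083]
-> (0.5997, -0.295, 0.147, np.float64(15.4)) dp [0.8, 0.3, 0.0] tw [-0.0, 0.0, -0.001]
```

>>> step_arm --motion '[{"dp":[0,0,0],"twist":[0,0,0],"hand":-1},{"dp":[0,0,0],"twist":[0,0,0],"hand":-1},{"dp":[0,0,0],"twist":[0,0,0],"hand":-1},{"dp":[0,0,0],"twist":[0,0,0],"hand":-1},{"dp":[0,0,0],"twist":[0,0,0],"hand":-1}]'

```text
clock: 39.67
tool_pos: [0.5996, -0.2958, 0.1467]
eef_rot: [0.606, 0.795, -0.0, -0.0]
contact_force: [-2.4, -0.4, 1.8]
opening: 0.27
finger_force: 35.0
```

>>> step_arm --motion '[{"dp":[0,0,0],"twist":[0,0,0],"hand":-1},{"dp":[0,0,0],"twist":[0,0,0],"hand":-1},{"dp":[0,0,-20],"twist":[0,0,0],"hand":-1},{"dp":[0,0,-70],"twist":[0,0,0],"hand":-1},{"dp":[0,0,-130],"twist":[0,0,0],"hand":-1}]'

```text
clock: 40.3
tool_pos: [0.5998, -0.2949, 0.2783]
eef_rot: [0.606, 0.796, 0.001, -0.001]
contact_force: [0.6, -0.6, -1.7]
opening: 0.27
finger_force: 35.0
```

Run:
```python
from h import *
plan([(*bed(-.0193,y),.265,15.4) for y in(-.041,-.079,.0151,-.023,.0802,.0422)])
for y in(-.041,-.079,.0151,-.023,.0802,.0422): print(bed(-.0193,y))
```

```text
-> (0.6606, -0.0186, 0.265, np.float64(15.4)) dp [250.2, 132.0, 13.7] tw [0.0, -0.002, 0.0]
-> (0.6652, -0.0563, 0.265, np.float64(15.4)) dp [212.6, 126.4, 13.7] tw [0.0, -0.002, 0.0]
-> (0.6538, 0.037, 0.265, np.float64(15.4)) dp [305.6, 140.2, 13.8] tw [0.0, -0.002, 0.0]
-> (0.6584, -0.0008, 0.265, np.float64(15.4)) dp [267.9, 134.6, 13.8] tw [0.0, -0.002, 0.0]
-> (0.6458, 0.1017, 0.265, np.float64(15.4)) dp [370.1, 149.7, 13.9] tw [0.0, -0.002, 0.0]
-> (0.6505, 0.0639, 0.265, np.float64(15.4)) dp [332.4, 144.2, 13.9] tw [0.0, -0.002, 0.0]
[0.6606, -0.0186]
[0.6652, -0.0563]
[0.6538, 0.037]
[0.6584, -0.0008]
[0.6458, 0.1017]
[0.6505, 0.0639]
```

>>> step_arm --motion '[{"dp":[52,27,0],"twist":[0,0,0],"hand":-1},{"dp":[104,54,0],"twist":[0,0,0],"hand":-1},{"dp":[156,81,0],"twist":[0,0,0],"hand":-1},{"dp":[208,108,0],"twist":[0,0,0],"hand":-1},{"dp":[250,132,0],"twist":[0,0,0],"hand":-1}]'

```text
clock: 40.92
tool_pos: [0.6615, -0.0157, 0.2782]
eef_rot: [0.605, 0.796, 0.002, 0.0]
contact_force: [0.7, 0.0, -1.6]
opening: 0.27
finger_force: 35.0
```

>>> step_arm --motion '[{"dp":[0,0,5],"twist":[0,0,0],"hand":-1},{"dp":[0,0,15],"twist":[0,0,0],"hand":-1},{"dp":[0,0,20],"twist":[0,0,0],"hand":-1},{"dp":[0,0,20],"twist":[0,0,0],"hand":-1}]'

```text
clock: 41.42
tool_pos: [0.6603, -0.0214, 0.2562]
eef_rot: [0.607, 0.795, -0.001, -0.0]
contact_force: [0.1, -0.3, -0.7]
opening: 0.27
finger_force: 35.0
```

```bash
python3 look.py w16
python3 - <<'E'
from h import *
plan([(*bed(-.0193,-.041),.2370,15.4)])
d=load('w16');cv2.imwrite('pics/w16c.png',cv2.resize(d['pixels'][:260,150:500,::-1],None,fx=2,fy=2))
E
```

```text
41.475 [ 0.6607 -0.021   0.2566] [ 6.070e-01  7.947e-01 -2.000e-04 -1.000e-04] [ 0.12  0.75 -0.3   1.45  0.25  0.98  0.02] 0.263 [ 0.4 -0.2 -1.1]
-> (0.6606, -0.0186, 0.237, np.float64(15.4)) dp [2.3, 0.6, 19.6] tw [-0.0, 0.0, -0.003]
```

View pics/w16c.png

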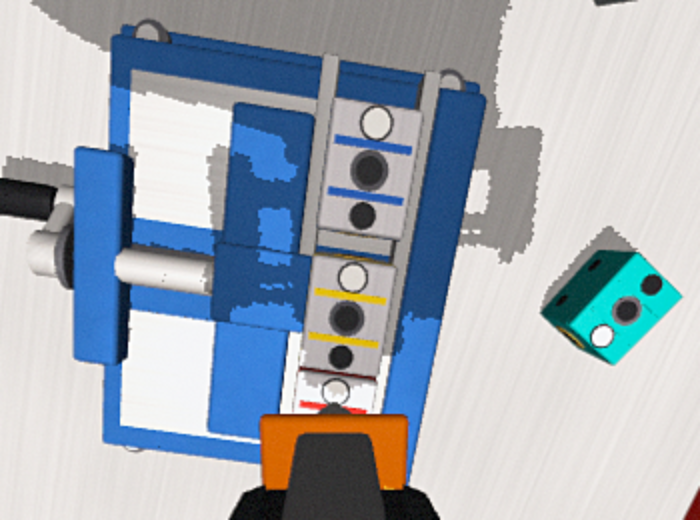

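Run:
```python
from h import *
d=load('w16')
for n,(u,v) in dict(bw=(377,123),bb=(361,216),yw=(353,277),yb=(340,357),rw=(335,392)).items():
    u,v=u/2+150,v/2
    ray=d['T'][:3,:3]@np.array([(u-d['cx'])/d['fx'],(v-d['cy'])/d['fy'],1]);o=d['T'][:3,3]
    w=o+ray*(.112-o[2])/ray[2];x=w[:2]-BED[:2];print(n,w.round(4),'bed',(x[0]*C+x[1]*S).round(4),(-x[0]*S+x[1]*C).round(4))
```

```text
bw [0.6461 0.1015 0.112 ] bed -0.0191 0.08
bb [0.6499 0.0634 0.112 ] bed -0.0199 0.0417
yw [0.6537 0.0366 0.112 ] bed -0.0194 0.0147
yb [ 0.658  -0.0015  0.112 ] bed -0.0198 -0.0237
rw [ 0.6603 -0.0192  0.112 ] bed -0.0197 -0.0415
```

>>> step_arm --motion '[{"dp":[2.3,0.5,8],"twist":[0,0,0],"hand":-1},{"dp":[2.3,0.5,14],"twist":[0,0,0],"hand":-1},{"dp":[2.3,0.5,17],"twist":[0,0,0],"hand":-1},{"dp":[2.3,0.5,19],"twist":[0,0,0],"hand":-1},{"dp":[2.3,0.5,20],"twist":[0,0,0],"hand":-1}]'

```text
clock: 42.1
tool_pos: [0.6605, -0.0172, 0.237]
eef_rot: [0.606, 0.795, -0.0, -0.0]
contact_force: [-1.7, 0.2, 2.6]
opening: 0.27
finger_force: 35.0
```

>>> step_arm --motion '[{"dp":[0,0,0],"twist":[0,0,0],"hand":-1},{"dp":[0,0,0],"twist":[0,0,0],"hand":-1}]'

```text
clock: 42.35
tool_pos: [0.6606, -0.0173, 0.237]
eef_rot: [0.606, 0.795, 0.0, -0.0]
contact_force: [-1.5, -0.5, 1.9]
opening: 0.269
finger_force: 35.0
```

>>> step_arm --motion '[{"dp":[0,0,0],"twist":[0,0,0],"hand":-1},{"dp":[0,0,0],"twist":[0,0,0],"hand":-1},{"dp":[0,0,0],"twist":[0,0,0],"hand":-1},{"dp":[0,0,0],"twist":[0,0,0],"hand":-1},{"dp":[0,0,0],"twist":[0,0,0],"hand":-1}]'

```text
clock: 42.98
tool_pos: [0.6606, -0.0173, 0.2367]
eef_rot: [0.606, 0.795, 0.0, -0.0]
contact_force: [-1.8, -0.5, 2.7]
opening: 0.269
finger_force: 35.0
```

>>> step_arm --motion '[{"dp":[0,0,0],"twist":[0,0,0],"hand":-1},{"dp":[0,0,0],"twist":[0,0,0],"hand":-1},{"dp":[0,0,-20],"twist":[0,0,0],"hand":-1},{"dp":[-25,-4,-22],"twist":[0,0,0],"hand":-1},{"dp":[-39.5,-6,-20],"twist":[0,0,0],"hand":-1}]'

```text
clock: 43.6
tool_pos: [0.666, -0.0592, 0.2567]
eef_rot: [0.607, 0.795, -0.0, 0.001]
contact_force: [-0.2, 0.1, -2.6]
opening: 0.273
finger_force: 35.0
```

>>> step_arm --motion '[{"dp":[0,0,0],"twist":[0,0,0],"hand":-1},{"dp":[0,0,10],"twist":[0,0,0],"hand":-1},{"dp":[0,0,10],"twist":[0,0,0],"hand":-1}]'

```text
clock: 43.98
tool_pos: [0.6645, -0.0557, 0.2453]
eef_rot: [0.606, 0.796, -0.0, -0.001]
contact_force: [-0.5, 1.2, -0.9]
opening: 0.27
finger_force: 35.0
```

```bash
python3 -c "
from h import *
plan([(*bed(-.0196,-.079),.2370,15.4)])"
```

```text
-> (0.6649, -0.0564, 0.237, np.float64(15.4)) dp [-0.8, 0.3, 8.3] tw [-0.002, -0.002, 0.001]
```

>>> step_arm --motion '[{"dp":[-0.5,0,5],"twist":[0,0,0],"hand":-1},{"dp":[-0.5,0,7],"twist":[0,0,0],"hand":-1},{"dp":[-0.5,0,8.5],"twist":[0,0,0],"hand":-1},{"dp":[-0.5,0,8.5],"twist":[0,0,0],"hand":-1},{"dp":[-0.5,0,8.5],"twist":[0,0,0],"hand":-1}]'

```text
clock: 44.6
tool_pos: [0.6656, -0.0571, 0.2386]
eef_rot: [0.606, 0.795, 0.0, 0.0]
contact_force: [0.4, 1.1, 1.1]
opening: 0.274
finger_force: 35.0
```

>>> step_arm --motion '[{"dp":[0,0,0],"twist":[0,0,0],"hand":-1},{"dp":[0,0,0],"twist":[0,0,0],"hand":-1},{"dp":[0,0,0],"twist":[0,0,0],"hand":-1},{"dp":[0,0,0],"twist":[0,0,0],"hand":-1},{"dp":[0,0,0],"twist":[0,0,0],"hand":-1}]'

```text
clock: 45.22
tool_pos: [0.6656, -0.0573, 0.2383]
eef_rot: [0.606, 0.795, 0.0, -0.0]
contact_force: [0.8, 0.9, 2.4]
opening: 0.267
finger_force: 35.0
```

>>> step_arm --motion '[{"dp":[0,0,0],"twist":[0,0,0],"hand":-1},{"dp":[0,0,0],"twist":[0,0,0],"hand":-1},{"dp":[0,0,-20],"twist":[0,0,0],"hand":-1},{"dp":[45,7,-22],"twist":[0,0,0],"hand":-1},{"dp":[92.5,14,-20],"twist":[0,0,0],"hand":-1}]'

```text
clock: 45.85
tool_pos: [0.6545, 0.0341, 0.2581]
eef_rot: [0.608, 0.794, -0.001, 0.001]
contact_force: [0.4, 1.6, -1.5]
opening: 0.266
finger_force: 35.0
```

>>> step_arm --motion '[{"dp":[0,0,0],"twist":[0,0,0],"hand":-1},{"dp":[0,0,10],"twist":[0,0,0],"hand":-1},{"dp":[0,0,10],"twist":[0,0,0],"hand":-1}]'

```text
clock: 46.22
tool_pos: [0.6538, 0.0325, 0.2466]
eef_rot: [0.607, 0.794, -0.002, -0.0]
contact_force: [0.4, -0.6, -2.4]
opening: 0.268
finger_force: 35.0
```

```bash
python3 -c "
from h import *
plan([(*bed(-.0196,.0149),.2370,15.4)])"
```

```text
-> (0.6535, 0.0368, 0.237, np.float64(15.4)) dp [4.2, 0.9, 9.6] tw [-0.004, 0.002, -0.004]
```

>>> step_arm --motion '[{"dp":[3.5,0.7,3],"twist":[0,0,0],"hand":-1},{"dp":[3.5,0.7,7],"twist":[0,0,0],"hand":-1},{"dp":[3.5,0.7,9.5],"twist":[0,0,0],"hand":-1},{"dp":[3.5,0.7,11],"twist":[0,0,0],"hand":-1},{"dp":[3.5,0.7,11],"twist":[0,0,0],"hand":-1}]'

```text
clock: 46.85
tool_pos: [0.6544, 0.039, 0.2376]
eef_rot: [0.606, 0.795, 0.0, 0.0]
contact_force: [-0.3, -0.4, 2.1]
opening: 0.268
finger_force: 35.0
```

>>> step_arm --motion '[{"dp":[0,0,0],"twist":[0,0,0],"hand":-1},{"dp":[0,0,0],"twist":[0,0,0],"hand":-1},{"dp":[0,0,0],"twist":[0,0,0],"hand":-1},{"dp":[0,0,0],"twist":[0,0,0],"hand":-1},{"dp":[0,0,0],"twist":[0,0,0],"hand":-1}]'

```text
clock: 47.48
tool_pos: [0.6544, 0.0389, 0.2373]
eef_rot: [0.606, 0.795, 0.0, 0.0]
contact_force: [-0.1, -0.4, 1.3]
opening: 0.268
finger_force: 35.0
```

>>> step_arm --motion '[{"dp":[0,0,0],"twist":[0,0,0],"hand":-1},{"dp":[0,0,0],"twist":[0,0,0],"hand":-1},{"dp":[0,0,-20],"twist":[0,0,0],"hand":-1},{"dp":[-25,-4,-22],"twist":[0,0,0],"hand":-1},{"dp":[-37.5,-5.5,-20],"twist":[0,0,0],"hand":-1}]'

```text
clock: 48.1
tool_pos: [0.6587, -0.0006, 0.2568]
eef_rot: [0.607, 0.795, -0.001, 0.0]
contact_force: [0.3, 0.1, -2.4]
opening: 0.271
finger_force: 35.0
```

>>> step_arm --motion '[{"dp":[0,0,0],"twist":[0,0,0],"hand":-1},{"dp":[0,0,10],"twist":[0,0,0],"hand":-1},{"dp":[0,0,10],"twist":[0,0,0],"hand":-1}]'

```text
clock: 48.48
tool_pos: [0.6578, 0.0026, 0.2457]
eef_rot: [0.606, 0.796, -0.001, -0.001]
contact_force: [0.5, 0.4, -2.0]
opening: 0.268
finger_force: 35.0
```

```bash
python3 -c "
from h import *
plan([(*bed(-.0196,-.0235),.2370,15.4)])"
```

```text
-> (0.6582, -0.0013, 0.237, np.float64(15.4)) dp [-3.8, -0.6, 8.7] tw [-0.003, -0.002, 0.001]
```

>>> step_arm --motion '[{"dp":[-2,-0.3,3],"twist":[0,0,0],"hand":-1},{"dp":[-2,-0.3,7],"twist":[0,0,0],"hand":-1},{"dp":[-2,-0.3,9],"twist":[0,0,0],"hand":-1},{"dp":[-2,-0.3,10],"twist":[0,0,0],"hand":-1},{"dp":[-2,-0.3,10],"twist":[0,0,0],"hand":-1}]'

```text
clock: 49.1
tool_pos: [0.6593, -0.0007, 0.2376]
eef_rot: [0.606, 0.795, 0.0, 0.0]
contact_force: [-0.3, -0.4, 1.2]
opening: 0.268
finger_force: 35.0
```

>>> step_arm --motion '[{"dp":[0,0,0],"twist":[0,0,0],"hand":-1},{"dp":[0,0,0],"twist":[0,0,0],"hand":-1},{"dp":[0,0,0],"twist":[0,0,0],"hand":-1},{"dp":[0,0,0],"twist":[0,0,0],"hand":-1},{"dp":[0,0,0],"twist":[0,0,0],"hand":-1}]'

```text
clock: 49.72
tool_pos: [0.6593, -0.0007, 0.2374]
eef_rot: [0.606, 0.795, 0.0, 0.0]
contact_force: [0.1, -0.2, 1.6]
opening: 0.268
finger_force: 35.0
```

>>> step_arm --motion '[{"dp":[0,0,0],"twist":[0,0,0],"hand":-1},{"dp":[0,0,0],"twist":[0,0,0],"hand":-1},{"dp":[0,0,-20],"twist":[0,0,0],"hand":-1},{"dp":[50,7,-22],"twist":[0,0,0],"hand":-1},{"dp":[102,15,-20],"twist":[0,0,0],"hand":-1}]'

```text
clock: 50.35
tool_pos: [0.6462, 0.1019, 0.257]
eef_rot: [0.607, 0.795, -0.0, -0.0]
contact_force: [0.2, 0.5, -1.2]
opening: 0.27
finger_force: 35.0
```

>>> step_arm --motion '[{"dp":[0,0,0],"twist":[0,0,0],"hand":-1},{"dp":[0,0,10],"twist":[0,0,0],"hand":-1},{"dp":[0,0,10],"twist":[0,0,0],"hand":-1}]'

```text
clock: 50.72
tool_pos: [0.6459, 0.0992, 0.2455]
eef_rot: [0.607, 0.795, -0.002, -0.001]
contact_force: [-0.0, 0.4, -2.1]
opening: 0.267
finger_force: 35.0
```

```bash
python3 -c "
from h import *
plan([(*bed(-.0194,.0800),.2370,15.4)])"
```

```text
-> (0.6457, 0.1015, 0.237, np.float64(15.4)) dp [2.2, 0.5, 8.5] tw [-0.004, 0.001, -0.003]
```

Now blue white, then black.

>>> step_arm --motion '[{"dp":[0.5,0,3],"twist":[0,0,0],"hand":-1},{"dp":[0.5,0,7],"twist":[0,0,0],"hand":-1},{"dp":[0.5,0,9],"twist":[0,0,0],"hand":-1},{"dp":[0.5,0,10],"twist":[0,0,0],"hand":-1},{"dp":[0.5,0,10],"twist":[0,0,0],"hand":-1}]'

```text
clock: 51.35
tool_pos: [0.6466, 0.1018, 0.2376]
eef_rot: [0.606, 0.795, 0.0, 0.0]
contact_force: [0.3, -2.0, 2.1]
opening: 0.266
finger_force: 35.0
```

>>> step_arm --motion '[{"dp":[0,0,0],"twist":[0,0,0],"hand":-1},{"dp":[0,0,0],"twist":[0,0,0],"hand":-1},{"dp":[0,0,0],"twist":[0,0,0],"hand":-1},{"dp":[0,0,0],"twist":[0,0,0],"hand":-1},{"dp":[0,0,0],"twist":[0,0,0],"hand":-1}]'

```text
clock: 51.98
tool_pos: [0.6466, 0.1019, 0.2373]
eef_rot: [0.606, 0.795, 0.0, 0.0]
contact_force: [0.5, -1.8, 1.6]
opening: 0.272
finger_force: 35.0
```

>>> step_arm --motion '[{"dp":[0,0,0],"twist":[0,0,0],"hand":-1},{"dp":[0,0,0],"twist":[0,0,0],"hand":-1},{"dp":[0,0,-20],"twist":[0,0,0],"hand":-1},{"dp":[-25,-4,-22],"twist":[0,0,0],"hand":-1},{"dp":[-38,-6,-20],"twist":[0,0,0],"hand":-1}]'

```text
clock: 52.6
tool_pos: [0.6505, 0.0632, 0.2569]
eef_rot: [0.607, 0.795, -0.0, -0.0]
contact_force: [-0.6, -0.4, -1.5]
opening: 0.266
finger_force: 35.0
```

>>> step_arm --motion '[{"dp":[0,0,0],"twist":[0,0,0],"hand":-1},{"dp":[0,0,10],"twist":[0,0,0],"hand":-1},{"dp":[0,0,10],"twist":[0,0,0],"hand":-1}]'

```text
clock: 52.98
tool_pos: [0.6496, 0.0651, 0.2458]
eef_rot: [0.606, 0.796, -0.001, -0.001]
contact_force: [-0.3, 0.1, -1.3]
opening: 0.271
finger_force: 35.0
```

```bash
python3 -c "
from h import *
plan([(*bed(-.0196,.0420),.2370,15.4)])"
```

```text
-> (0.6502, 0.0637, 0.237, np.float64(15.4)) dp [-1.5, 0.2, 8.8] tw [-0.003, -0.001, 0.001]
```

>>> step_arm --motion '[{"dp":[-0.5,0,3],"twist":[0,0,0],"hand":-1},{"dp":[-0.5,0,7],"twist":[0,0,0],"hand":-1},{"dp":[-0.5,0,9],"twist":[0,0,0],"hand":-1},{"dp":[-0.5,0,10],"twist":[0,0,0],"hand":-1},{"dp":[-0.5,0,10],"twist":[0,0,0],"hand":-1}]'

```text
clock: 53.6
tool_pos: [0.651, 0.0637, 0.2377]
eef_rot: [0.606, 0.795, 0.0, 0.0]
contact_force: [0.2, 0.2, 2.1]
opening: 0.272
finger_force: 35.0
```

>>> step_arm --motion '[{"dp":[0,0,0],"twist":[0,0,0],"hand":-1},{"dp":[0,0,0],"twist":[0,0,0],"hand":-1},{"dp":[0,0,0],"twist":[0,0,0],"hand":-1},{"dp":[0,0,0],"twist":[0,0,0],"hand":-1},{"dp":[0,0,0],"twist":[0,0,0],"hand":-1}]'

```text
clock: 54.22
tool_pos: [0.651, 0.0635, 0.2374]
eef_rot: [0.606, 0.795, 0.0, 0.0]
contact_force: [-0.1, 0.7, 1.5]
opening: 0.268
finger_force: 35.0
```

>>> step_arm --motion '[{"dp":[0,0,0],"twist":[0,0,0],"hand":-1},{"dp":[0,0,0],"twist":[0,0,0],"hand":-1},{"dp":[0,0,0],"twist":[0,0,0],"hand":-1},{"dp":[0,0,-20],"twist":[0,0,0],"hand":-1},{"dp":[0,0,-40],"twist":[0,0,0],"hand":-1}]'

```text
clock: 54.85
tool_pos: [0.6499, 0.0625, 0.2766]
eef_rot: [0.606, 0.795, -0.002, -0.001]
contact_force: [0.7, 0.5, -0.9]
opening: 0.271
finger_force: 35.0
```

>>> step_arm --motion '[{"dp":[45,-32,-5],"twist":[0,0,0],"hand":-1},{"dp":[90,-64,-5],"twist":[0,0,0],"hand":-1},{"dp":[135,-95,-5],"twist":[0,0,0],"hand":-1},{"dp":[180,-127,-5],"twist":[0,0,0],"hand":-1},{"dp":[225,-159,-5],"twist":[0,0,0],"hand":-1}]'

```text
clock: 55.48
tool_pos: [0.4362, 0.2384, 0.2818]
eef_rot: [0.606, 0.795, -0.001, 0.0]
contact_force: [0.7, 1.1, -2.5]
opening: 0.269
finger_force: 35.0
```

>>> step_arm --motion '[{"dp":[30,-20,0],"twist":[0,0,0],"hand":-1},{"dp":[43,-31,0],"twist":[0,0,0],"hand":-1},{"dp":[43,-31,0],"twist":[0,0,0],"hand":-1},{"dp":[43,-31,0],"twist":[0,0,0],"hand":-1}]'

```text
clock: 55.98
tool_pos: [0.3981, 0.2701, 0.2821]
eef_rot: [0.607, 0.794, -0.0, 0.001]
contact_force: [0.4, -0.3, -1.3]
opening: 0.268
finger_force: 35.0
```

```bash
python3 look.py w17; python3 tilt.py w17
python3 - <<'E'
from h import *
d=load('w17')
print(rect(d,(.3957,.2728),.085,.0965,.08))
plan([(.3957,.2726,.19,15.4)])
E
```

```text
56.025 [0.3981 0.2701 0.2821] [ 6.076e-01  7.943e-01 -2.000e-04  5.000e-04] [-0.49  0.48 -0.3   1.96  0.21  0.73 -0.65] 0.269 [ 1.   0.1 -0.9]
slope x,y,z0 [ 9.0000e-03  4.0000e-03 -2.7262e+01] 1348 resid 0.56
x,y range [-18.4  18.4] [-22.7  22.5]
slope x,y,z0 [2.1600e-01 5.0000e-03 4.1224e+01] 679 resid 1.0
x,y range [-2.3 22.2] [-23.7  23.1]
(array([0.39341843, 0.27668146]), (70.2, 71.1), 23.774059295654297, np.float64(0.0948), 2796)
-> (0.3957, 0.2726, 0.19, np.float64(15.4)) dp [3.0, -1.6, 92.1] tw [0.0, 0.001, -0.004]
```

View pics/w17.png

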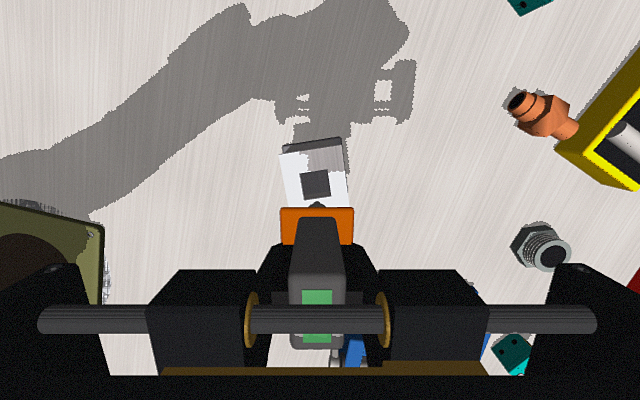

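>>> step_arm --motion '[{"dp":[2.5,-1.3,10],"twist":[0,0,0],"hand":-1},{"dp":[2.5,-1.3,30],"twist":[0,0,0],"hand":-1},{"dp":[2.5,-1.3,45],"twist":[0,0,0],"hand":-1},{"dp":[2.5,-1.3,50],"twist":[0,0,0],"hand":-1},{"dp":[2.5,-1.3,50],"twist":[0,0,0],"hand":-1}]'

```text
clock: 56.7
tool_pos: [0.3947, 0.2735, 0.232]
eef_rot: [0.606, 0.795, -0.0, -0.0]
contact_force: [-0.4, 0.3, -1.2]
opening: 0.269
finger_force: 35.0
```

```bash
python3 -c "
from h import *
plan([(.3957,.2726,.1475,15.4)])"
```

```text
-> (0.3957, 0.2726, 0.1475, np.float64(15.4)) dp [-1.1, 0.8, 84.5] tw [-0.001, 0.0, -0.001]
```

>>> step_arm --motion '[{"dp":[-0.8,0.7,20],"twist":[0,0,0],"hand":-1},{"dp":[-0.8,0.7,45],"twist":[0,0,0],"hand":-1},{"dp":[-0.8,0.7,68],"twist":[0,0,0],"hand":-1},{"dp":[-0.8,0.7,80],"twist":[0,0,0],"hand":-1},{"dp":[-0.8,0.7,84],"twist":[0,0,0],"hand":-1}]'

```text
clock: 57.32
tool_pos: [0.3958, 0.2732, 0.1482]
eef_rot: [0.606, 0.795, 0.0, 0.0]
contact_force: [-0.3, 0.0, -0.7]
opening: 0.271
finger_force: 35.0
```

>>> step_arm --motion '[{"dp":[0,0,0],"twist":[0,0,0],"hand":-1},{"dp":[0,0,0.5],"twist":[0,0,0],"hand":-1},{"dp":[0,0,0.5],"twist":[0,0,0],"hand":-1}]'

```text
clock: 57.7
tool_pos: [0.3959, 0.2732, 0.1483]
eef_rot: [0.606, 0.795, 0.001, 0.0]
contact_force: [-0.1, 0.4, -0.3]
opening: 0.264
finger_force: 35.0
```

```bash
python3 -c "
from h import *
plan([(.3957,.2726,.1458,15.4)])"
```

```text
-> (0.3957, 0.2726, 0.1458, np.float64(15.4)) dp [-0.5, -0.3, 2.5] tw [0.001, -0.0, -0.001]
```

>>> step_arm --motion '[{"dp":[0,0,2],"twist":[0,0,0],"hand":-1},{"dp":[0,0,2],"twist":[0,0,0],"hand":-1},{"dp":[0,0,2],"twist":[0,0,0],"hand":0.2},{"dp":[0,0,2],"twist":[0,0,0],"hand":0.2},{"dp":[0,0,2],"twist":[0,0,0],"hand":0.2}]'

```text
clock: 58.32
tool_pos: [0.3956, 0.2731, 0.1458]
eef_rot: [0.606, 0.795, 0.0, 0.0]
contact_force: [-0.1, -0.5, -0.7]
opening: 0.582
finger_force: 0.0
```

>>> step_arm --motion '[{"dp":[0,0,0],"twist":[0,0,0],"hand":0.2},{"dp":[0,0,0],"twist":[0,0,0],"hand":0.2},{"dp":[0,0,-40],"twist":[0,0,0],"hand":0.2},{"dp":[0,0,-80],"twist":[0,0,0],"hand":0.2},{"dp":[0,0,-140],"twist":[0,0,0],"hand":0.2}]'

```text
clock: 58.95
tool_pos: [0.3949, 0.2723, 0.2863]
eef_rot: [0.606, 0.795, -0.002, -0.0]
contact_force: [1.0, 0.0, 0.1]
opening: 0.599
finger_force: 0.0
```

>>> step_arm --motion '[{"dp":[0,0,0],"twist":[0,0,0],"hand":0.2},{"dp":[0,0,0],"twist":[0,0,0],"hand":0.2}]'

```text
clock: 59.2
tool_pos: [0.3953, 0.2725, 0.2854]
eef_rot: [0.606, 0.795, -0.0, 0.0]
contact_force: [0.1, -0.1, -0.9]
opening: 0.599
finger_force: 0.0
```

```bash
python3 look.py w18
python3 - <<'E'
from h import *
d=load('w18')
print(rect(d,(.3957,.2728),.166,.178,.05),rect(d,(.3957,.2728),.099,.106,.05))
d=snap('top','top2.png');cv2.imwrite('pics/top2c.png',cv2.resize(d['pixels'][100:300,180:500,::-1],None,fx=2.4,fy=2.4))
P=cloud(d)
for y in(-.060,-.004,.061):
    q=bed(-.02,y);u,v=map(int,map(round,pix(d,[*q,.112])));print(P[v-1:v+2,u-1:u+2,2].mean())
E
```

```text
59.25 [0.395  0.2723 0.2847] [ 6.063e-01  7.952e-01 -1.200e-03 -2.000e-04] [-0.49  0.48 -0.32  1.95  0.22  0.74 -0.67] 0.601 [ 0.2  0.8 -1.8]
(array([0.39527353, 0.27238681]), (23.7, 37.6), 16.042381286621094, np.float64(0.1728), 1099) (array([0.39561829, 0.2723544 ]), (45.8, 47.4), 105.37897205352783, np.float64(0.1008), 736)
0.24514622307755835
0.11439219431419609
0.11292135760910489
```

View pics/top2c.png

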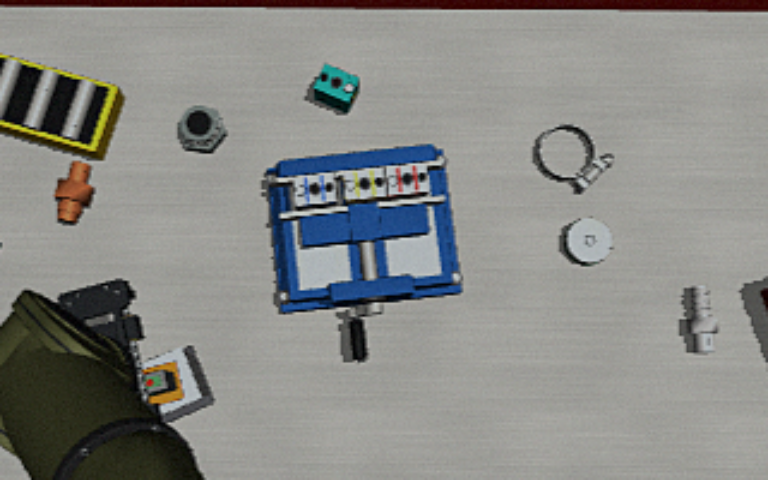

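The picture shows the three blocks clamped at crop pixels (315–410, 185), the pen back in its stand at (160, 380), and the reference block and fittings where they started.

```bash
python3 -c "
from plant import r
print(r.finish_job())"
```

```text
the job is handed in; nothing more can be done
None
```

The job is handed in after about 59 s of the 210 s: all three blocks are clamped in the vise, the reference and all six block dots were touched in log order, and the pen is back in its stand; no verdict was shown on hand-in.

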